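# Pack beeswax bars in a hinged gift case and turn it window up

## Robot

A 6-joint arm with a two-finger parallel gripper is mounted at the origin on the work surface. World frame = base frame: x ahead of the robot, y to its left, z up, the work surface at z = 0. Lengths are in m, angles in rad, forces in N, time in s.
With the tool pointing down it reaches from about 0.425 to 1.125 m from the base axis. Payload 14.9 kg.
Tool frame: the origin (TCP) lies midway between the tips of the shut fingers; the grasp point (between the pads) lies 19 mm behind it (manip.grip_point_offset is the distance from the TCP to the grasp point, in m); z points along the fingers, y is the line along which they close (so a half turn about z gives the same grasp; the last joint's range is limited). The gripper opens to 91 mm and grips with 3 to 60 N. Pads are 32 mm wide; open, the fingers measure 118 mm over their backs; the gripper's body (76 mm by 178 mm) begins 60 mm behind the grasp point.
Start: joints at [1.254, 0.379, 1.734, -0, 1.028, -0.033], TCP at [0.196, 0.672, 0.214] pointing down, gripper open.
Joint ranges: [-2.77, 2.77], [-0.74, 2.19], [0, 2.66], [-1.06, 4.2], [0.31, 2.87], [-3.08, 3.08]. Speed limits (rad/s): [1.89, 1.89, 2.39, 3.14, 3.14, 3.14].

## Interface

Orientations are given as a 3x3 rotation matrix whose columns are the frame's x, y, z axes.
In Python, from rig import manip gives the robot as it stands. The module is installed in compiled form; this text tells all that it offers.
- The arm moves only by the shell command python3 -m handwheel 'ROWS' [OPENING]. ROWS is JSON, a list of rows, each a list of 4 numbers: the shift along the tool's x, y, z in cm, then the turn about the tool's z in rad. In form: [[dx, dy, dz, twist], ...]. A call has 1 to 12 rows; each row shifts and turns the commanded pose from where the row before left it, along the tool's axes as they then stand; what a row does not reach is not made up. A row lasts 1/10 s, in which the tool goes at most 50 mm and 8.59 degrees, less where a joint would pass 70% of its speed; a pose out of reach is approached as far as the arm can. A call with a gripper value outside its range is refused whole. OPENING is the finger opening in cm, from 0 to 9.12, set as the call begins (- or left out, the last holds). The fingers move at their own pace and stop on an object; the grip force is fixed at half the most. Time passes only in rows, so rows that do not move let the fingers close. It gives the time, the measured TCP pose, the force, the opening and the grip force at its end, in the units of the state.
- manip.get_obs(): the state, without advancing time (a new reading comes with each control period).
- manip.capture(name): name is "side" or "top" or "wrist"; returns the picture (400x640x3 uint8, red, green, blue); there is no depth.
- manip.calibration(name): a dict with "camera_matrix" (3x3 intrinsics, pixels), "xyz" and "orientation" of the camera in the world. Camera axes: x right, y down, z forward; pixel columns grow to the right and rows downward; lengths in m; the calibration is good to about 2 mm. A picture is of the moment at which its call begins: read the wrist's pose just before it. calibration takes no time and is no camera call; for the wrist camera it gives the pose at the moment of the call.
- manip.sign_off(): hands the job in; it is judged then, once.
The state is a dict: "t": time; "joints": joint angles; "joint_velocities": joint speeds; "joint_efforts": joint torques, N m; "tcp_pos": TCP position; "tcp_rot": TCP orientation; "wrist_force": force on the tool from outside, world axes, zero at the start; "wrist_torque": the same for the moment, N m; "opening": finger opening in m; "finger_force": force on a finger pad.
Only numpy, scipy, OpenCV 4.12 (cv2) and the standard library are available. Lean on these libraries where they do the work, as an engineer would, in place of code of your own. Each camera call takes 0.05 s, during which the arm holds its last target. There are 200 camera calls.

## Task

Pack a gift case for the candle stall: lift the lid off the green tin by its knob and lay it on the table clear of the tin, take every beeswax bar out of the tin and set each one down in its own pocket of the open blue case, then swing the case's cover fully shut. Turn the closed case over so that it lies flat on the table on its cover with the clear window facing up and all the bars still inside, and put the lid back properly on the tin. Leave the other things on the table where they are.

Things in the scene. Friction and masses are not known exactly. Their poses are not given: they have to be found in the camera images.
- tin: Round green storage tin, fixed to the table, outer diameter 220 mm, inner diameter 213 mm (12-sided inside, at least 205 mm across), 44 mm high, 3 mm floor. Origin: centre of its underside, on the table; z up. Holds the bars at the start. Steel ears stick out 15 mm at +x and -x.
- tin_lid: Loose lid of the tin, green with a steel step below, 226 mm diameter, 0.22 kg. Origin: centre of the underside of the step. The step, 192 mm diameter and 6 mm deep, drops into the tin's mouth; the flange above it (z 6 to 12 mm) rests on the rim. With the lid on the tin its origin is 38 mm above the table. Fixed equipment stands only beyond x = 0.65 m or |y| = 0.53 m.
- tin_lid_knob (a point): Middle of the lid's dark wooden knob, an upright cylinder of 30 mm diameter, on the lid's axis; 33 mm above the lid's origin, the knob spans 22 to 44 mm above that origin.
- bar0: Beeswax bar, yellow, a block 54 mm long (its y axis) with a square section 32 x 32 mm, 0.055 kg. Origin: its middle, so 16 mm above the surface it lies on. Lies in the tin at the start. There are one to three bars; absent ones read None from the start.
- bar1: Beeswax bar, yellow, a block 54 mm long (its y axis) with a square section 32 x 32 mm, 0.055 kg. Origin: its middle, so 16 mm above the surface it lies on. Lies in the tin at the start. There are one to three bars; absent ones read None from the start.
- bar2: Beeswax bar, yellow, a block 54 mm long (its y axis) with a square section 32 x 32 mm, 0.055 kg. Origin: its middle, so 16 mm above the surface it lies on. Lies in the tin at the start. There are one to three bars; absent ones read None from the start.
- case: Loose blue gift case, 148 mm long (x) x 67 mm wide (y), 40 mm thick when shut; base 0.16 kg, cover 0.07 kg. Origin: centre of the base's outer face, the clear window; z points from the window to the cover. Starts open, window down, cover hinged at the +x end. Base: 3 mm window floor, 2.5 mm walls up to z = 18 mm. Turned over, its origin is 40 mm above the table. Stands stably on either end.
- pocket0 (a point): Middle of one of the case's three pockets, on the floor (case frame x = -46 mm, y = 0, z = 3 mm). A pocket is 40 mm (case x) by 62 mm (case y), between round ribs across the case, 6 mm wide, tops at z = 14 mm. A bar lies in it with its length along the case's y: middle 16 mm, top 32 mm above this point, 17 mm above the base's wall.
- pocket1 (a point): Middle of one of the case's three pockets, on the floor (case frame x = 0 mm, y = 0, z = 3 mm). A pocket is 40 mm (case x) by 62 mm (case y), between round ribs across the case, 6 mm wide, tops at z = 14 mm. A bar lies in it with its length along the case's y: middle 16 mm, top 32 mm above this point, 17 mm above the base's wall.
- pocket2 (a point): Middle of one of the case's three pockets, on the floor (case frame x = 46 mm, y = 0, z = 3 mm). A pocket is 40 mm (case x) by 62 mm (case y), between round ribs across the case, 6 mm wide, tops at z = 14 mm. A bar lies in it with its length along the case's y: middle 16 mm, top 32 mm above this point, 17 mm above the base's wall.
- cover (a joint): Angle of the case's cover, rad: 0 shut, 2.1 the open stop. A stiff hinge with a light closing spring: the cover stays where it is left, about 0.5 N at its free edge swings it towards shut, and below about 0.6 rad it sinks shut by itself. Once shut the hinge alone keeps it shut (about 1.7 N at the free edge opens it), also with the loaded case upside down.
- case_hinge (a point): Middle of the hinge line (parallel to the case's y axis), at x = +74 mm, z = 18 mm in the case's frame.
- cover_edge (a point): Middle of the outer edge of the cover's free end. The cover is a tray 148 x 67 mm and 22 mm deep with 2.5 mm walls and a 3 mm plate; shut, this point is at x = -74 mm, z = 40 mm in the case's frame; it swings about the hinge line at 150 mm radius. Shut, the long sides of base and cover are flush, 67 mm apart.
- pillar: Bystander: honeycomb pillar candle, 60 mm diameter, 75 mm high (wick to 87 mm). Origin: centre of its underside.
- cone: Bystander: cone candle, 54 mm diameter, 88 mm high. Origin: centre of its underside.
- cup0: Bystander: white cup, 76 mm diameter, 95 mm high. Origin: centre of its underside.
- cup1: Bystander: white cup, 76 mm diameter, 95 mm high. Origin: centre of its underside.
- oil: Bystander: small amber oil bottle, 34 mm diameter, 85 mm high. Origin: centre of its underside.
- votive: Bystander: votive candle, 54 mm diameter, 45 mm high (wick to 55 mm). Origin: centre of its underside.
- scissors: Bystander: scissors with green handles lying flat, about 160 mm long. Origin: at the pivot, on the table.
Not all that is in view belongs to the job. Leave any yellow look-alike of the tin_lid alone.

How it is judged:
By the outcome, as a careful person would: the job done as asked, in the order asked, and still so for the second after the job is handed in, with the robot touching nothing.
Of bar0, bar1, bar2 only 1 to 3 are there at a start; the rules pass over those that are not, and their reading is None.
At some moment in a run one of bar0, bar1, bar2, tin_lid may be knocked a few centimetres aside while the robot is not near it.
It also fails if it takes over 210 s, if anything falls off the work surface, if the arm or the gripper's body presses on something with over 40 N, if the wrist force passes 120 N, or if a joint passes its speed limit or range.

## Working session

There is one attempt and no reset: what is moved stays moved. The work goes in short steps, Python scripts to look and compute and a shell command to move; the robot and the scene stay as the last step left them, time stands still between calls to the robot, and variables do not carry over. Pictures are saved under pics/ and viewed, at most 14 in all, crops included, and the job is handed in when it is done.

```bash
mkdir -p pics
cat > h.py <<'E'
import numpy as np, cv2
from rig import manip
def cap(n,f,crop=None,scale=1):
    c=manip.calibration(n); im=manip.capture(n)
    np.savez('pics/'+f+'.npz',im=im,K=c['camera_matrix'],t=c['xyz'],R=c['orientation'])
    save(im,f,crop,scale); return im
def save(im,f,crop=None,scale=1):
    o=im if crop is None else im[crop[1]:crop[3],crop[0]:crop[2]]
    o=cv2.resize(o,None,fx=scale,fy=scale,interpolation=cv2.INTER_CUBIC)
    cv2.imwrite('pics/'+f+'.png',o[:,:,::-1])
def ray(f,u,v,z):
    d=np.load('pics/'+f+'.npz'); r=np.array(d['R'])@np.linalg.inv(d['K'])@[u,v,1.]
    t=d['t']; return t+r*(z-t[2])/r[2]
def proj(f,p):
    d=np.load('pics/'+f+'.npz'); q=d['K']@(np.array(d['R']).T@(np.array(p)-d['t'])); return q[:2]/q[2]
E
python3 - <<'E'
from h import *
o=manip.get_obs()
print(o['tcp_pos'],np.round(o['tcp_rot'],3),manip.grip_point_offset)
for n in('top','side','wrist'):
    cap(n,n+'0',scale=1.25); c=manip.calibration(n);print(n,np.round(c['xyz'],3),np.round(c['orientation'],2).tolist(),c['camera_matrix'][0][0])
E
```

```text
[0.19590063 0.67160958 0.21328603] [[-0.96   0.28  -0.   ]
 [ 0.28   0.96  -0.001]
 [ 0.    -0.001 -1.   ]] 0.0188
top [0.282 0.117 1.687] [[0.02, -0.99, 0.1], [-1.0, -0.02, -0.01], [0.01, -0.1, -0.99]] 505.6156507413949
side [ 0.07  -0.625  0.65 ] [[0.9, -0.24, 0.37], [-0.45, -0.53, 0.72], [0.02, -0.81, -0.58]] 414.18341775425046
wrist [0.131 0.689 0.385] [[0.28, 0.93, 0.23], [0.96, -0.27, -0.07], [-0.0, 0.24, -0.97]] 353.2263323322959
```

View pics/top0.png

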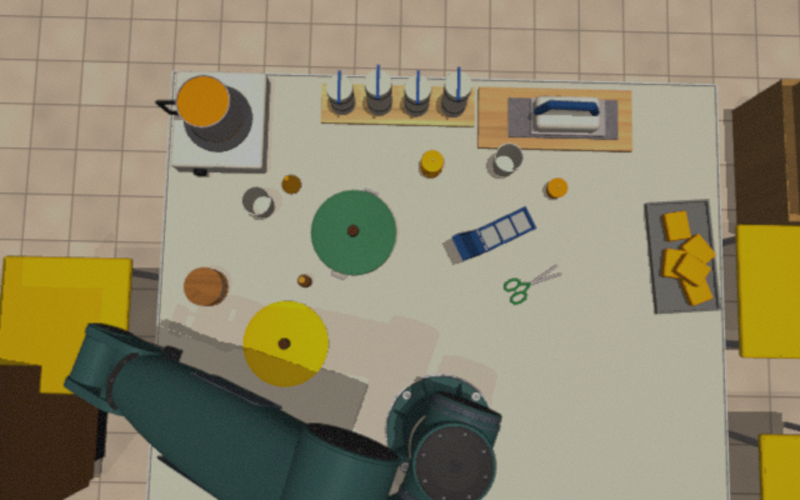

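View pics/side0.png

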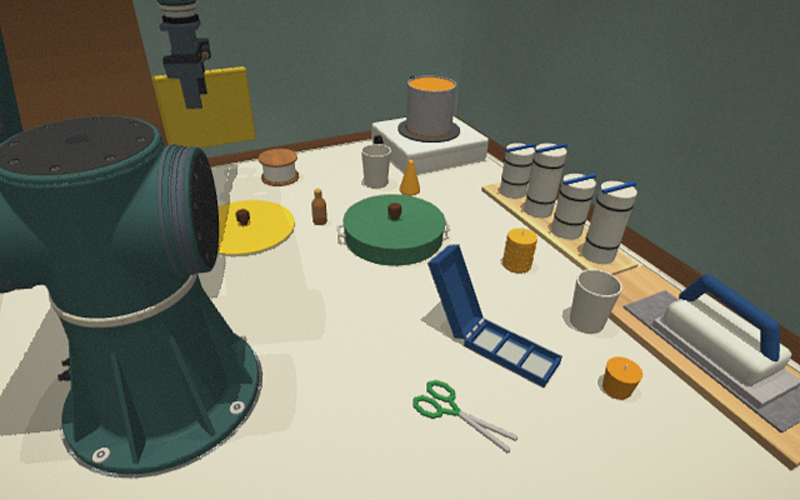

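The top view shows the lidded tin with its knob at (353,231), the case with its cover standing up at the left end (hinge ~(480,245), far end ~(530,218)), pillar (432,162), cup (508,158), votive (557,188), scissors (520,285), oil (305,281), cone (291,184), the yellow decoy lid (285,343). Pixel positions are in 1.25x scale.

Run:
```python
from h import *
s=1.25
for n,u,v,z in [('knob',353,231,.082),('pillar',432,162,.08),('cup0',508,158,.095),('votive',557,188,.045),('cone',291,184,.04),('cup1',258,202,.08),('oil',305,281,.085),('yknob',285,344,.044),('scis',520,287,0),('sciTip',560,267,0)]:
    print(n,np.round(ray('top0',u/s,v/s,z),3))
im=np.load('pics/top0.npz')['im'];hsv=cv2.cvtColor(im,cv2.COLOR_RGB2HSV)
g=cv2.inRange(hsv,(65,80,40),(90,255,255));g[:,:240]=0;g[:100+0]=0;g[225:]=0;g[:,330:]=0
n,l,st,ce=cv2.connectedComponentsWithStats(g);i=1+st[1:,4].argmax();print(st[i],ce[i],ray('top0',*ce[i],.050))
save(im,'caseT',(335,150,455,230),6)
d=np.load('pics/side0.npz')['im'];save(d,'caseS',(330,180,460,320),4)
```

```text
knob [0.508 0.237 0.082]
pillar [0.694 0.038 0.08 ]
cup0 [ 0.706 -0.157  0.095]
votive [ 0.641 -0.297  0.045]
cone [0.636 0.408 0.04 ]
cup1 [0.578 0.484 0.08 ]
oil [0.377 0.354 0.085]
yknob [0.216 0.406 0.044]
scis [ 0.379 -0.208  0.   ]
sciTip [ 0.435 -0.315  0.   ]
[ 249  153   68   67 3436] [282.48515716 185.75960419] [0.50952417 0.2390729  0.05      ]
```

View pics/caseT.png

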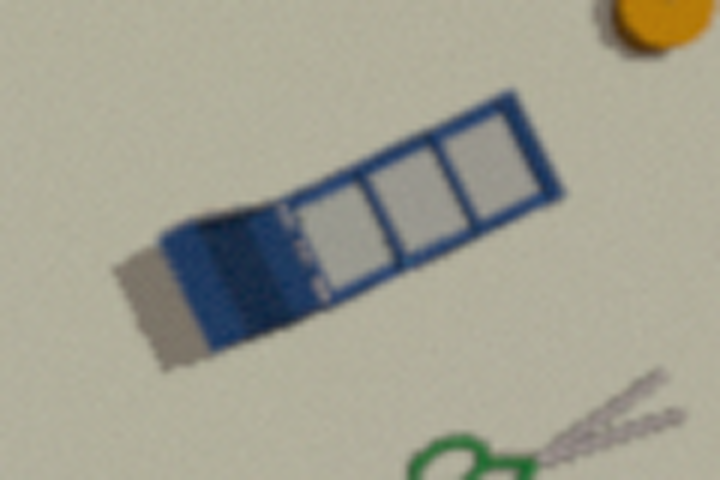

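The crop shows the base's far corners at (512,90) and (565,193), with the hinge end running about (282,203)–(325,303).

```bash
cat >> h.py <<'E'
def go(x,y,z,yaw=None,seq='TM'):
    """shift for target TCP; yaw = angle of tool y (closing line) in world, mod pi. Twist first, then shift in twisted axes."""
    o=manip.get_obs();R=np.array(o['tcp_rot']);d=np.array([x,y,z])-o['tcp_pos'];tw=0
    ya=np.arctan2(R[1,1],R[0,1])
    if yaw is not None:
        tw=-((yaw-ya+np.pi/2)%np.pi-np.pi/2)
    c,s=np.cos(tw),np.sin(tw);R2=R@np.array([[c,-s,0],[s,c,0],[0,0,1]])
    sh=R2.T@d*100
    print('twist',round(tw,3),'shift cm',np.round(sh,2),'dist',round(float(np.linalg.norm(sh)),1),'rows>=',int(np.ceil(np.linalg.norm(sh)/5)),'| tcp',np.round(o['tcp_pos'],4),'yaw',round(float(ya),3),'op',round(o['opening'],4),'j6',round(o['joints'][5],2),'t',o['t'],'F',np.round(o['wrist_force'],1))
E
python3 - <<'E'
from h import *
P=[ray('top0',335+u/6,150+v/6,z)[:2] for u,v,z in[(512,90,.018),(565,193,.018),(282,203,.018),(325,303,.018)]]
print(np.round(P,4)); print(np.linalg.norm(P[0]-P[1]),np.linalg.norm(P[2]-P[3]))
f=(P[0]+P[1])/2;h=(P[2]+P[3])/2;d=h-f;print(np.linalg.norm(d),np.arctan2(d[1],d[0]), (f+h)/2, np.arctan2(*(P[0]-P[1])[::-1]))
a=np.arctan2(d[1],d[0]);ax=d/np.linalg.norm(d);c=f+ax*.074
print('case c',c)
for p in(-.046,0,.046):print(np.round(c+ax*p,4))
go(.509,.238,.20)
E
```

```text
[[ 0.5949 -0.2182]
 [ 0.5374 -0.2479]
 [ 0.5281 -0.0901]
 [ 0.4727 -0.1145]]
0.06468857836629155 0.06056764554595451
0.14631907296228225 2.0366841553313306 [ 0.5332825  -0.16768944] 0.4770591689232796
case c [ 0.53290495 -0.16693855]
[ 0.5536 -0.208 ]
[ 0.5329 -0.1669]
[ 0.5122 -0.1258]
twist 0 shift cm [-42.2  -32.87   1.37] dist 53.5 rows>= 11 | tcp [0.1959 0.6717 0.2134] yaw 1.287 op 0.0913 j6 -0.03 t 0.15 F [-0.5 -0.7 -0.2]
```

View pics/caseS.png

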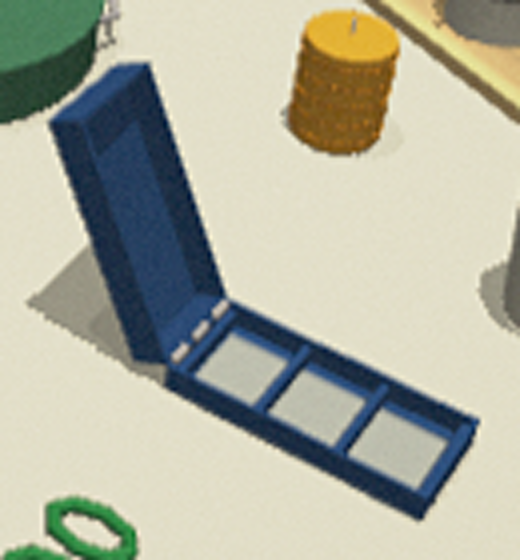

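The side crop shows the empty case with its cover leaning open at the hinge end. Next, go to the knob; 11 rows at -3.84,-2.99 each, with the height kept.

```bash
python3 -m handwheel '[[-3.5,-2.74,0,0],[-3.5,-2.74,0,0],[-3.5,-2.74,0,0],[-3.5,-2.74,0,0],[-3.5,-2.74,0,0],[-3.5,-2.74,0,0],[-3.5,-2.74,0,0],[-3.5,-2.74,0,0],[-3.5,-2.74,0,0],[-3.5,-2.74,0,0],[-3.5,-2.74,0,0],[-3.5,-2.74,0,0]]'; python3 -m handwheel '[[0,0,0,0],[0,0,0,0]]'
python3 - <<'E'
from h import *
go(.509,.238,.20)
cap('wrist','w1',scale=1.25); print(proj('w1',[.509,.238,.082])*1.25)
E
```

```text
t: 1.35
tcp_pos: [0.5079, 0.2371, 0.214]
tcp_rot: [[-0.96, 0.28, 0.0], [0.28, 0.96, 0.0], [-0.0, 0.0, -1.0]]
wrist_force: [0.6, 0.1, 0.2]
opening: 0.0909
finger_force: 0.0
t: 1.55
tcp_pos: [0.5074, 0.2381, 0.2138]
tcp_rot: [[-0.959, 0.282, -0.0], [0.282, 0.959, -0.0], [0.0, -0.0, -1.0]]
wrist_force: [-0.1, -0.1, -0.0]
opening: 0.0915
finger_force: 0.0
twist 0 shift cm [-0.16  0.04  1.38] dist 1.4 rows>= 1 | tcp [0.5074 0.2381 0.2138] yaw 1.285 op 0.0915 j6 -0.89 t 1.55 F [-0.1 -0.1 -0. ]
[404.0217288  244.39160401]
```

View pics/w1.png

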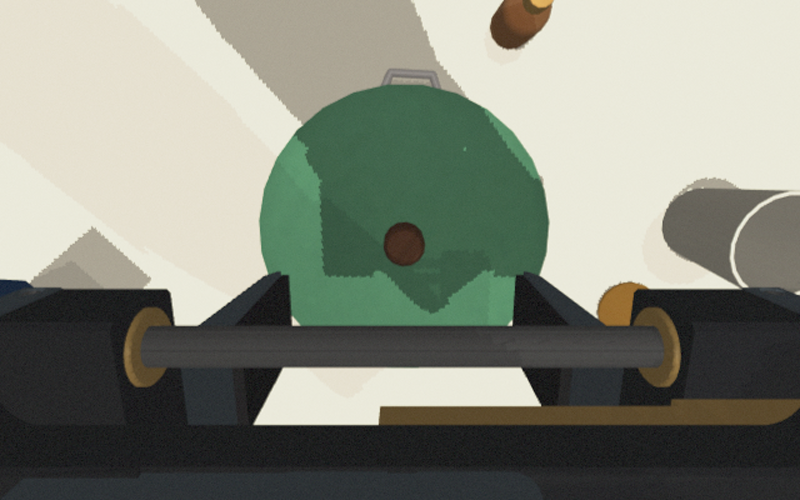

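The wrist view has the knob at (404,244), exactly where the estimate projects. Descend, grip, lift.

```bash
python3 -m handwheel '[[-0.16,0.04,3.5,0],[0,0,3.5,0],[0,0,3.5,0],[0,0,3,0],[0,0,1.3,0],[0,0,1,0],[0,0,0,0]]'; python3 -m handwheel '[[0,0,0,0],[0,0,0,0],[0,0,0,0],[0,0,0,0],[0,0,0,0],[0,0,0,0],[0,0,0,0],[0,0,0,0]]' 2; python3 -m handwheel '[[0,0,-0.5,0],[0,0,-1,0],[0,0,-2,0],[0,0,-3,0],[0,0,-3,0],[0,0,-3,0],[0,0,-3,0],[0,0,-1.5,0],[0,0,0,0]]'
python3 - <<'E'
from h import *
go(.42,-.12,.226);go(.27,-.39,.226)
E
```

```text
t: 2.3
tcp_pos: [0.5084, 0.2391, 0.0556]
tcp_rot: [[-0.96, 0.279, -0.001], [0.279, 0.96, -0.0], [0.001, -0.0, -1.0]]
wrist_force: [0.8, 0.3, 0.1]
opening: 0.0911
finger_force: 0.0
t: 3.1
tcp_pos: [0.5088, 0.2387, 0.0559]
tcp_rot: [[-0.96, 0.28, 0.0], [0.28, 0.96, 0.0], [-0.0, 0.0, -1.0]]
wrist_force: [1.4, 3.6, 0.5]
opening: 0.0301
finger_force: 1.2
t: 4.0
tcp_pos: [0.5097, 0.2391, 0.2281]
tcp_rot: [[-0.96, 0.28, 0.003], [0.28, 0.96, 0.001], [-0.003, 0.002, -1.0]]
wrist_force: [0.1, 0.3, -2.6]
opening: 0.0291
finger_force: 30.0
twist 0 shift cm [ -1.44 -36.98   0.13] dist 37.0 rows>= 8 | tcp [0.5097 0.2391 0.2281] yaw 1.287 op 0.0291 j6 -0.89 t 4.0 F [ 0.1  0.3 -2.6]
twist 0 shift cm [ 5.40e+00 -6.71e+01  4.00e-02] dist 67.3 rows>= 14 | tcp [0.5097 0.2391 0.2281] yaw 1.287 op 0.0291 j6 -0.89 t 4.0 F [ 0.1  0.3 -2.6]
```

```bash
python3 -m handwheel '[[-0.2,-2,0,0],[-0.4,-4,0,0],[-0.4,-4,0,0],[-0.4,-4,0,0],[-0.4,-4,0,0],[-0.4,-4,0,0],[-0.4,-4,0,0],[-0.4,-4,0,0],[-0.4,-4,0,0],[0,-2.4,0,0]]';python3 -m handwheel '[[1.1,-3.8,0,0],[1.1,-3.8,0,0],[1.1,-3.8,0,0],[1.1,-3.8,0,0],[1.1,-3.8,0,0],[1.1,-3.8,0,0],[1.1,-3.8,0,0],[1.1,-3.8,0,0],[0,0,0,0],[0,0,0,0]]'
python3 - <<'E'
from h import *
go(.27,-.39,.018)
cap('top','t1',scale=1.25); print(proj('t1',[.27,-.39,.03])*1.25)
E
```

```text
t: 5.0
tcp_pos: [0.4382, -0.1222, 0.2245]
tcp_rot: [[-0.96, 0.281, -0.002], [0.281, 0.96, 0.0], [0.002, -0.0, -1.0]]
wrist_force: [-0.5, 0.0, -2.2]
opening: 0.0295
finger_force: 30.0
t: 6.0
tcp_pos: [0.2691, -0.3872, 0.2245]
tcp_rot: [[-0.959, 0.282, -0.001], [0.282, 0.959, 0.002], [0.002, 0.002, -1.0]]
wrist_force: [0.2, -0.1, -1.8]
opening: 0.0294
finger_force: 30.0
twist 0 shift cm [-0.21 -0.28 20.65] dist 20.7 rows>= 5 | tcp [ 0.2691 -0.3872  0.2245] yaw 1.285 op 0.0294 j6 -2.3 t 6.0 F [ 0.2 -0.1 -1.8]
[591.67683702 329.55828374]
```

View pics/t1.png

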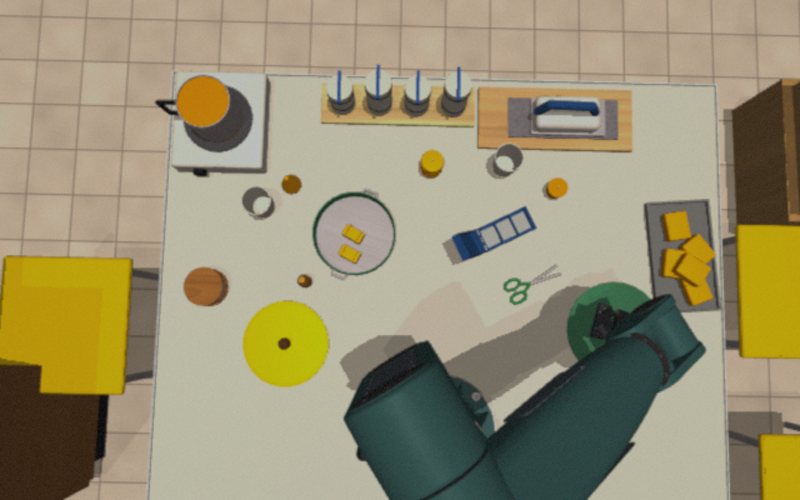

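Two bars are in the tin, at about (354,233) and (349,254); the lid hangs clear of scissors and tray. Lower it.

```bash
python3 -m handwheel '[[0,0,4,0],[0,0,4,0],[0,0,4,0],[0,0,4,0],[0,0,2,0],[0,0,1,0],[0,0,0.6,0],[0,0,0.6,0],[0,0,0.4,0],[0,0,0,0]]';  python3 -m handwheel '[[0,0,0.2,0],[0,0,0,0]]'
python3 - <<'E'
from h import *
im=np.load('pics/t1.npz')['im'];save(im,'bars',(250,150,320,225),8)
E
```

```text
t: 7.05
tcp_pos: [0.2701, -0.3876, 0.0202]
tcp_rot: [[-0.96, 0.28, 0.0], [0.28, 0.96, -0.001], [-0.0, -0.0, -1.0]]
wrist_force: [0.3, 0.2, -2.0]
opening: 0.0292
finger_force: 30.0
t: 7.25
tcp_pos: [0.27, -0.3877, 0.0182]
tcp_rot: [[-0.96, 0.28, 0.0], [0.28, 0.96, -0.0], [-0.0, -0.0, -1.0]]
wrist_force: [0.1, -0.2, -2.0]
opening: 0.0296
finger_force: 30.0
```

View pics/bars.png

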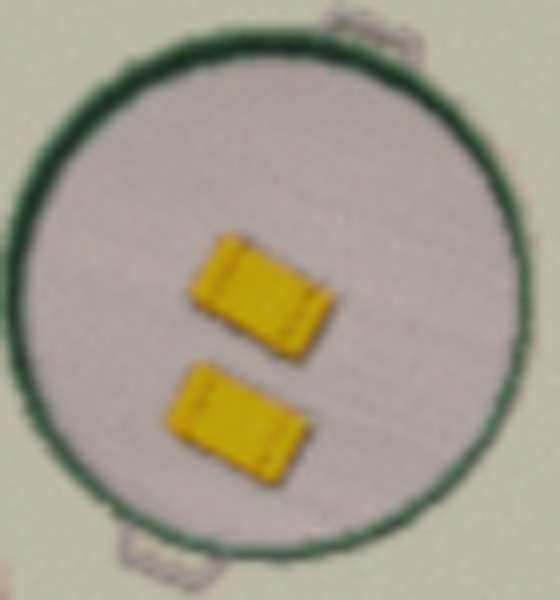

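The crop shows both bars parallel, with free room beyond their ends. Lid isn't bearing on the table yet; lower a bit more and release.

```bash
python3 -m handwheel '[[0,0,0.1,0],[0,0,0.1,0],[0,0,0,0]]'; python3 -m handwheel '[[0,0,0,0],[0,0,0,0],[0,0,0,0],[0,0,0,0],[0,0,0,0],[0,0,0,0]]' 6;python3 -m handwheel '[[0,0,-1,0],[0,0,-2,0],[0,0,-4,0],[0,0,-4,0],[0,0,-4,0],[0,0,-4,0],[0,0,-1,0]]' 8;python3 - <<'E'
from h import *
im=np.load('pics/t1.npz')['im']
hsv=cv2.cvtColor(im,cv2.COLOR_RGB2HSV);m=cv2.inRange(hsv,(20,150,100),(34,255,255));m2=m*0;m2[165:220,262:302]=m[165:220,262:302]
cs,_=cv2.findContours(m2,cv2.RETR_EXTERNAL,cv2.CHAIN_APPROX_NONE)
for c in cs:
    if cv2.contourArea(c)<20: continue
    p=np.array([ray('t1',u,v,.035)[:2] for u,v in c[:,0]]).astype(np.float32)*1000
    print(cv2.minAreaRect(p))
go(.44,-.12,.2);go(.509,.2,.2)
E
```

```text
t: 7.55
tcp_pos: [0.2702, -0.3878, 0.0173]
tcp_rot: [[-0.96, 0.28, 0.0], [0.28, 0.96, -0.0], [-0.0, -0.0, -1.0]]
wrist_force: [-5.0, 9.3, 32.9]
opening: 0.0295
finger_force: 30.0
t: 8.15
tcp_pos: [0.2699, -0.3874, 0.0159]
tcp_rot: [[-0.96, 0.28, -0.0], [0.28, 0.96, 0.0], [0.0, 0.0, -1.0]]
wrist_force: [-0.4, -0.9, -0.7]
opening: 0.06
finger_force: 0.0
t: 8.85
tcp_pos: [0.2708, -0.3889, 0.2207]
tcp_rot: [[-0.96, 0.28, 0.003], [0.28, 0.96, -0.005], [-0.005, -0.004, -1.0]]
wrist_force: [-0.7, -0.1, -0.4]
opening: 0.0802
finger_force: 0.0
((455.8822326660156, 249.90121459960938), (51.55025100708008, 29.413328170776367), 64.65678405761719)
((508.21380615234375, 240.88722229003906), (52.68475341796875, 29.935148239135742), 61.454490661621094)
twist 0 shift cm [-8.7  30.56  1.98] dist 31.8 rows>= 7 | tcp [ 0.2708 -0.3889  0.2207] yaw 1.287 op 0.0802 j6 -2.3 t 8.85 F [-0.7 -0.1 -0.4]
twist 0 shift cm [-6.37 63.21  1.84] dist 63.6 rows>= 13 | tcp [ 0.2708 -0.3889  0.2207] yaw 1.287 op 0.0802 j6 -2.3 t 8.85 F [-0.7 -0.1 -0.4]
```

```bash
python3 -m handwheel '[[-1.1,3.8,0,0],[-1.1,3.8,0,0],[-1.1,3.8,0,0],[-1.1,3.8,0,0],[-1.1,3.8,0,0],[-1.1,3.8,0,0],[-1.1,3.8,0,0],[-1.1,3.8,0,0]]';python3 -m handwheel '[[0.2,4,0,0],[0.2,4,0,0],[0.2,4,0,0],[0.2,4,0,0],[0.2,4,0,0],[0.2,4,0,0],[0.2,4,0,0],[0.2,4,0,0],[0.2,4,0,0],[0,0,0,0.09],[0,0,0,0.09],[0,0,0,0]]';python3 - <<'E'
from h import *
o=manip.get_obs();cap('wrist','w2',scale=1.25)
im=np.load('pics/w2.npz')['im']
hsv=cv2.cvtColor(im,cv2.COLOR_RGB2HSV);m=cv2.inRange(hsv,(20,150,60),(34,255,255))
cs,_=cv2.findContours(m,cv2.RETR_EXTERNAL,cv2.CHAIN_APPROX_NONE)
for c in cs:
    if cv2.contourArea(c)<200: continue
    p=np.array([ray('w2',u,v,.035)[:2] for u,v in c[:,0]]).astype(np.float32)*1000
    print(cv2.minAreaRect(p),c[:,0].mean(0))
go(.508,.241,.2,1.1)
E
```

```text
t: 9.65
tcp_pos: [0.4398, -0.1186, 0.2159]
tcp_rot: [[-0.96, 0.28, -0.0], [0.28, 0.96, 0.0], [0.0, 0.0, -1.0]]
wrist_force: [0.6, -1.2, -0.1]
opening: 0.0797
finger_force: 0.0
t: 10.85
tcp_pos: [0.5226, 0.2305, 0.2156]
tcp_rot: [[-0.894, 0.448, -0.001], [0.448, 0.894, -0.0], [0.001, -0.001, -1.0]]
wrist_force: [0.4, 0.6, -0.0]
opening: 0.0801
finger_force: 0.0
twist 0.009 shift cm [1.79 0.29 1.57] dist 2.4 rows>= 1 | tcp [0.5227 0.2303 0.2157] yaw 1.109 op 0.0801 j6 -0.73 t 10.9 F [-0.  -0.2  0.5]
```

View pics/w2.png

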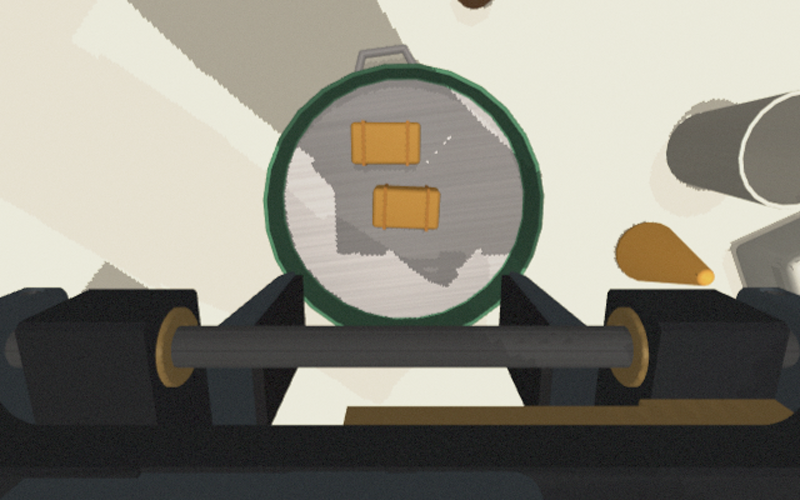

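Both bars are visible: near one about (406,208), far one about (386,143), closing line nearly along their length. Measure with a wider hue range.

Run:
```python
from h import *
im=np.load('pics/w2.npz')['im']
hsv=cv2.cvtColor(im,cv2.COLOR_RGB2HSV);m=cv2.inRange(hsv,(12,120,60),(34,255,255));m[:80]=0;m[200:]=0;m[:,400:]=0
cs,_=cv2.findContours(m,cv2.RETR_EXTERNAL,cv2.CHAIN_APPROX_NONE)
for c in cs:
    if cv2.contourArea(c)<200: continue
    p=np.array([ray('w2',u,v,.035)[:2] for u,v in c[:,0]]).astype(np.float32)*1000
    r=cv2.minAreaRect(p);print(r,c[:,0].mean(0))
    go(r[0][0]/1e3,r[0][1]/1e3,.0215)
```

```text
((507.57830810546875, 240.00538635253906), (53.0003547668457, 36.19469451904297), 61.65119552612305) [324.26415094 165.51572327]
twist 0 shift cm [ 1.78  0.2  19.42] dist 19.5 rows>= 4 | tcp [0.5227 0.2303 0.2157] yaw 1.109 op 0.0801 j6 -0.73 t 10.9 F [-0.  -0.2  0.5]
((456.0884704589844, 247.8148956298828), (52.636173248291016, 32.837833404541016), 63.40976333618164) [308.05357143 114.04166667]
twist 0 shift cm [ 6.73 -1.39 19.42] dist 20.6 rows>= 5 | tcp [0.5227 0.2303 0.2157] yaw 1.109 op 0.0801 j6 -0.73 t 10.9 F [-0.  -0.2  0.5]
```

```bash
python3 -m handwheel '[[1.9,0.2,2,0.033],[0,0,4,0],[0,0,4,0],[0,0,4,0],[0,0,3,0],[0,0,1.4,0],[0,0,1,0],[0,0,0,0]]' 8; python3 -m handwheel '[[0,0,0,0],[0,0,0,0],[0,0,0,0],[0,0,0,0],[0,0,0,0]]' 4.5; python3 -m handwheel '[[0,0,-0.5,0],[0,0,-1,0],[0,0,-2,0],[0,0,-4,0],[0,0,-4,0],[0,0,-4,0],[0,0,-3,0],[0,0,0,0]]'
python3 - <<'E'
from h import *
# pocket0-side first; tool y along case y: case x axis angle 2.037 -> y axis 2.037-pi/2
for a in (2.037,): go(.5536,-.208,.2,a-np.pi/2)
E
```

```text
t: 11.7
tcp_pos: [0.5069, 0.2405, 0.0217]
tcp_rot: [[-0.879, 0.476, -0.001], [0.476, 0.879, -0.0], [0.0, -0.0, -1.0]]
wrist_force: [-0.1, -0.8, -0.1]
opening: 0.08
finger_force: 0.0
t: 12.2
tcp_pos: [0.5074, 0.2409, 0.0227]
tcp_rot: [[-0.879, 0.477, 0.001], [0.477, 0.879, 0.0], [-0.001, 0.001, -1.0]]
wrist_force: [-1.5, -0.0, 7.8]
opening: 0.0536
finger_force: 30.0
t: 13.0
tcp_pos: [0.5089, 0.2415, 0.212]
tcp_rot: [[-0.879, 0.477, 0.006], [0.477, 0.879, 0.003], [-0.004, 0.006, -1.0]]
wrist_force: [0.2, 0.3, -1.1]
opening: 0.054
finger_force: 30.0
twist 0.608 shift cm [-42.16 -16.22   1.11] dist 45.2 rows>= 10 | tcp [0.5089 0.2415 0.212 ] yaw 1.074 op 0.054 j6 -0.67 t 13.0 F [ 0.2  0.3 -1.1]
```

```bash
python3 -m handwheel '[[0,0,0,0.122],[0,0,0,0.122],[0,0,0,0.122],[0,0,0,0.122],[0,0,0,0.12]]'; python3 -m handwheel '[[-2,-0.8,0,0],[-4,-1.54,0,0],[-4,-1.54,0,0],[-4,-1.54,0,0],[-4,-1.54,0,0],[-4,-1.54,0,0],[-4,-1.54,0,0],[-4,-1.54,0,0],[-4,-1.54,0,0],[-4,-1.54,0,0],[-4,-1.54,0,0],[-0.2,0,0,0]]';  python3 -m handwheel '[[0,0,0,0],[0,0,0,0]]';python3 - <<'E'
from h import *
go(.5536,-.208,.2,2.037-np.pi/2)
cap('wrist','w3',scale=1.25)
a=2.037;ax=np.array([np.cos(a),np.sin(a)]);ay=np.array([-ax[1],ax[0]]);c=np.array([.5329,-.1669])
for x,y in[(-74,33.5),(-74,-33.5),(74,33.5),(74,-33.5)]:
    print(x,y,proj('w3',[*(c+ax*x/1e3+ay*y/1e3),.018])*1.25)
E
```

```text
t: 13.5
tcp_pos: [0.5065, 0.2405, 0.2066]
tcp_rot: [[-0.445, 0.896, -0.001], [0.896, 0.445, -0.0], [0.0, -0.001, -1.0]]
wrist_force: [-0.6, -0.3, -1.2]
opening: 0.0535
finger_force: 30.0
t: 14.7
tcp_pos: [0.5517, -0.2129, 0.2067]
tcp_rot: [[-0.447, 0.895, 0.0], [0.895, 0.447, -0.001], [-0.001, -0.0, -1.0]]
wrist_force: [-0.4, 0.6, -1.0]
opening: 0.0542
finger_force: 30.0
t: 14.9
tcp_pos: [0.5513, -0.2083, 0.2065]
tcp_rot: [[-0.45, 0.893, -0.001], [0.893, 0.45, 0.0], [0.001, -0.001, -1.0]]
wrist_force: [-0.7, 0.4, -0.9]
opening: 0.0539
finger_force: 30.0
twist 0.0 shift cm [-0.08  0.21  0.65] dist 0.7 rows>= 1 | tcp [ 0.5513 -0.2083  0.2065] yaw 0.466 op 0.0539 j6 -0.87 t 14.9 F [-0.7  0.4 -0.9]
-74 33.5 [365.47881231 259.80427999]
-74 -33.5 [444.99612632 259.87448122]
74 33.5 [361.80241072  72.06186924]
74 -33.5 [449.70003992  72.11403102]
```

View pics/w3.png

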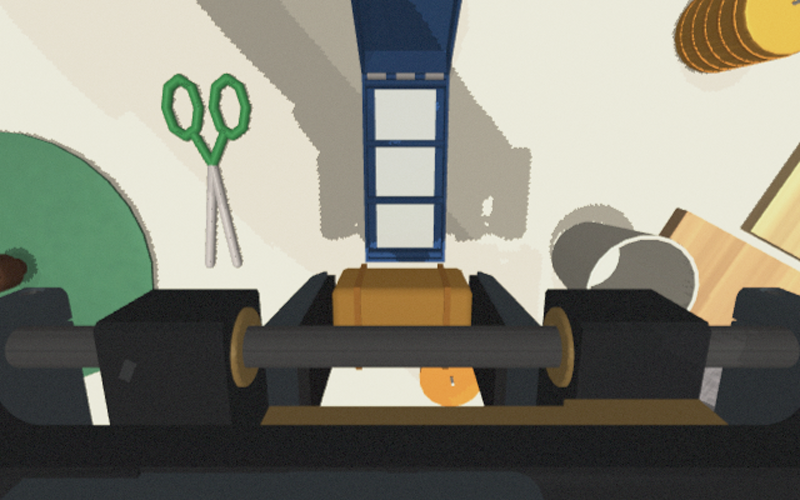

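The case edges (365–445 columns, hinge row ~74, free end row ~261) match the pose model within a pixel or two. Lower the bar into pocket 0.

```bash
python3 -m handwheel '[[-0.08,0.21,3,0],[0,0,4,0],[0,0,4,0],[0,0,3,0],[0,0,2,0],[0,0,0,0]]'; python3 -m handwheel '[[0,0,1,0],[0,0,0.7,0],[0,0,0.4,0],[0,0,0.25,0],[0,0,0,0]]';python3 - <<'E'
from h import *
go(.5536,-.208,.0222,2.037-np.pi/2)
E
```

```text
t: 15.55
tcp_pos: [0.5523, -0.2071, 0.0445]
tcp_rot: [[-0.451, 0.893, -0.004], [0.893, 0.451, 0.002], [0.003, -0.003, -1.0]]
wrist_force: [0.8, -0.4, 0.5]
opening: 0.0537
finger_force: 30.0
t: 16.05
tcp_pos: [0.5541, -0.2089, 0.0235]
tcp_rot: [[-0.449, 0.893, 0.0], [0.893, 0.449, -0.0], [-0.0, 0.0, -1.0]]
wrist_force: [0.5, -0.4, -0.4]
opening: 0.0538
finger_force: 30.0
twist -0.0 shift cm [ 0.11 -0.    0.13] dist 0.2 rows>= 1 | tcp [ 0.5541 -0.2089  0.0235] yaw 0.466 op 0.0538 j6 -0.87 t 16.05 F [ 0.5 -0.4 -0.4]
```

```bash
python3 -m handwheel '[[0.1,0,0.1,0],[0,0,0,0]]'; python3 -m handwheel '[[0,0,0,0],[0,0,0,0],[0,0,0,0]]' 6.4; python3 -m handwheel '[[0,0,-0.5,0],[0,0,-1.5,0],[0,0,-4,0],[0,0,-4,0],[0,0,-4,0],[0,0,-3,0],[0,0,-1.5,0],[0,0,0,0]]' 8;python3 - <<'E'
from h import *
go(.470,.236,.2,1.107)
E
```

```text
t: 16.25
tcp_pos: [0.5538, -0.2081, 0.0228]
tcp_rot: [[-0.449, 0.893, 0.001], [0.893, 0.449, -0.0], [-0.001, 0.0, -1.0]]
wrist_force: [0.4, -1.3, 0.7]
opening: 0.0538
finger_force: 30.0
t: 16.55
tcp_pos: [0.5536, -0.208, 0.0225]
tcp_rot: [[-0.449, 0.893, -0.0], [0.893, 0.449, -0.0], [-0.0, -0.0, -1.0]]
wrist_force: [0.1, -0.1, -0.0]
opening: 0.0639
finger_force: 0.0
t: 17.35
tcp_pos: [0.5545, -0.2084, 0.2098]
tcp_rot: [[-0.449, 0.893, 0.003], [0.893, 0.449, -0.001], [-0.003, 0.002, -1.0]]
wrist_force: [-0.8, 0.5, -0.5]
opening: 0.0802
finger_force: 0.0
twist -0.641 shift cm [27.44 35.96  0.89] dist 45.2 rows>= 10 | tcp [ 0.5545 -0.2084  0.2098] yaw 0.466 op 0.0802 j6 -0.86 t 17.35 F [-0.8  0.5 -0.5]
```

```bash
python3 -m handwheel '[[0,0,0,-0.128],[0,0,0,-0.128],[0,0,0,-0.128],[0,0,0,-0.128],[0,0,0,-0.128]]'; python3 -m handwheel '[[2.4,3.16,0,0],[2.5,3.28,0,0],[2.5,3.28,0,0],[2.5,3.28,0,0],[2.5,3.28,0,0],[2.5,3.28,0,0],[2.5,3.28,0,0],[2.5,3.28,0,0],[2.5,3.28,0,0],[2.5,3.28,0,0],[2.5,3.28,0,0],[0,0,0,0]]';python3 -m handwheel '[[0,0,0,0],[0,0,0,0]]'
python3 - <<'E'
from h import *
im=cap('wrist','w4',scale=1.25)
hsv=cv2.cvtColor(im,cv2.COLOR_RGB2HSV);m=cv2.inRange(hsv,(12,120,60),(34,255,255));m[:60]=0;m[230:]=0;m[:,:200]=0;m[:,440:]=0
cs,_=cv2.findContours(m,cv2.RETR_EXTERNAL,cv2.CHAIN_APPROX_NONE)
for c in cs:
    if cv2.contourArea(c)<200: continue
    p=np.array([ray('w4',u,v,.035)[:2] for u,v in c[:,0]]).astype(np.float32)*1000
    r=cv2.minAreaRect(p);print(r,c[:,0].mean(0))
    go(r[0][0]/1e3,r[0][1]/1e3,.0217,1.107)
E
```

```text
t: 17.85
tcp_pos: [0.5527, -0.2076, 0.2054]
tcp_rot: [[-0.896, 0.443, -0.003], [0.443, 0.896, 0.001], [0.003, -0.0, -1.0]]
wrist_force: [0.7, 0.4, -0.7]
opening: 0.0802
finger_force: 0.0
t: 19.05
tcp_pos: [0.4683, 0.2393, 0.2058]
tcp_rot: [[-0.895, 0.445, -0.002], [0.445, 0.895, -0.0], [0.002, -0.001, -1.0]]
wrist_force: [1.3, -0.2, 0.4]
opening: 0.0802
finger_force: 0.0
t: 19.25
tcp_pos: [0.4695, 0.2353, 0.2064]
tcp_rot: [[-0.894, 0.449, -0.001], [0.449, 0.894, -0.001], [0.001, -0.001, -1.0]]
wrist_force: [-0.2, -0.6, -0.4]
opening: 0.0799
finger_force: 0.0
((454.3782958984375, 248.7210235595703), (52.870418548583984, 35.1989631652832), 63.39630889892578) [327.93333333 165.41818182]
twist -0.002 shift cm [ 1.97  0.54 18.5 ] dist 18.6 rows>= 4 | tcp [0.4697 0.2352 0.2067] yaw 1.105 op 0.08 j6 -0.68 t 19.3 F [ 0.6 -0.1 -0.5]
```

```bash
python3 -m handwheel '[[1.95,0.5,2,0],[0,0,4,0],[0,0,4,0],[0,0,4,0],[0,0,2.5,0],[0,0,1.2,0],[0,0,0.8,0],[0,0,0,0]]' 8; python3 -m handwheel '[[0,0,0,0],[0,0,0,0],[0,0,0,0],[0,0,0,0],[0,0,0,0]]' 4.5; python3 -m handwheel '[[0,0,-0.5,0],[0,0,-1,0],[0,0,-2,0],[0,0,-4,0],[0,0,-4,0],[0,0,-4,0],[0,0,-3,0],[0,0,0,0]]'
python3 - <<'E'
from h import *
go(.5329,-.1669,.2,2.037-np.pi/2)
E
```

```text
t: 20.1
tcp_pos: [0.4549, 0.2491, 0.0223]
tcp_rot: [[-0.894, 0.449, -0.0], [0.449, 0.894, -0.0], [0.0, -0.0, -1.0]]
wrist_force: [0.4, 0.3, 1.1]
opening: 0.0798
finger_force: 0.0
t: 20.6
tcp_pos: [0.455, 0.2497, 0.0231]
tcp_rot: [[-0.894, 0.448, 0.001], [0.448, 0.894, 0.0], [-0.001, 0.001, -1.0]]
wrist_force: [-1.2, -0.1, 7.9]
opening: 0.0537
finger_force: 30.0
t: 21.4
tcp_pos: [0.4565, 0.2504, 0.2123]
tcp_rot: [[-0.894, 0.448, 0.006], [0.448, 0.894, 0.003], [-0.004, 0.006, -1.0]]
wrist_force: [-0.2, 0.2, -0.9]
opening: 0.0537
finger_force: 30.0
twist 0.64 shift cm [-40.71 -11.94   1.15] dist 42.4 rows>= 9 | tcp [0.4565 0.2504 0.2123] yaw 1.106 op 0.0537 j6 -0.65 t 21.4 F [-0.2  0.2 -0.9]
```

```bash
python3 -m handwheel '[[0,0,0,0.128],[0,0,0,0.128],[0,0,0,0.128],[0,0,0,0.128],[0,0,0,0.128]]'; python3 -m handwheel '[[-2,-0.6,0,0],[-4,-1.17,0,0],[-4,-1.17,0,0],[-4,-1.17,0,0],[-4,-1.17,0,0],[-4,-1.17,0,0],[-4,-1.17,0,0],[-4,-1.17,0,0],[-4,-1.17,0,0],[-4,-1.17,0,0],[-2.7,-0.8,0,0],[0,0,0,0]]';  python3 -m handwheel '[[0,0,0,0],[0,0,0,0]]';python3 - <<'E'
from h import *
go(.5329,-.1669,.0225,2.037-np.pi/2)
cap('top','t2')
im=np.load('pics/t2.npz')['im'];save(im,'t2c',(335,130,495,250),5)
E
```

```text
t: 21.9
tcp_pos: [0.4542, 0.2492, 0.2071]
tcp_rot: [[-0.445, 0.896, -0.001], [0.896, 0.445, -0.0], [-0.0, -0.001, -1.0]]
wrist_force: [-0.2, 0.6, -0.9]
opening: 0.0543
finger_force: 30.0
t: 23.1
tcp_pos: [0.531, -0.1704, 0.2072]
tcp_rot: [[-0.447, 0.895, -0.0], [0.895, 0.447, -0.0], [-0.0, -0.0, -1.0]]
wrist_force: [0.4, 0.7, -1.6]
opening: 0.0536
finger_force: 30.0
t: 23.3
tcp_pos: [0.5305, -0.1669, 0.2071]
tcp_rot: [[-0.45, 0.893, -0.001], [0.893, 0.45, 0.0], [0.001, -0.0, -1.0]]
wrist_force: [-0.1, 0.3, -0.1]
opening: 0.0541
finger_force: 30.0
twist 0.0 shift cm [-0.12  0.23 18.46] dist 18.5 rows>= 4 | tcp [ 0.5305 -0.1669  0.2071] yaw 0.466 op 0.0541 j6 -0.81 t 23.3 F [-0.1  0.3 -0.1]
```

View pics/t2c.png

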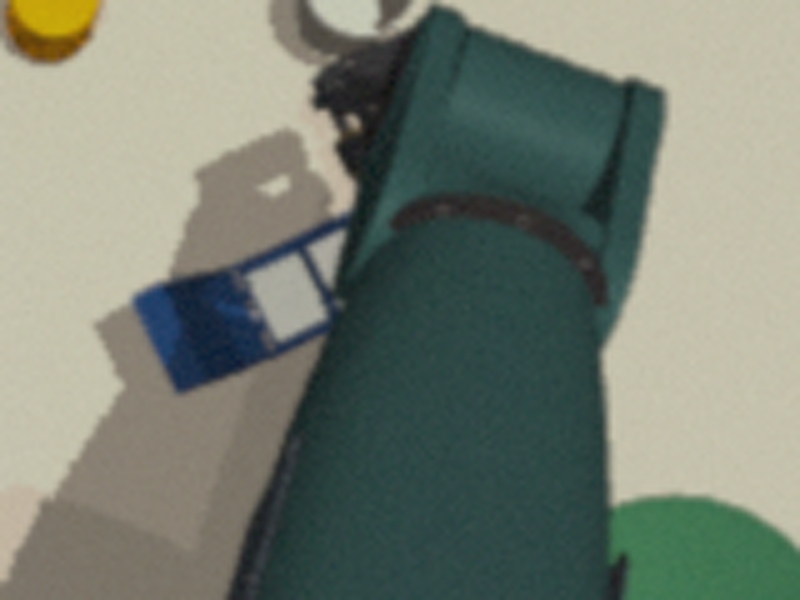

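The case hasn't moved (hinge corner at (390,200) full-image, as before). Place the second bar in pocket 1.

```bash
python3 -m handwheel '[[-0.1,0.2,3,0],[0,0,4,0],[0,0,4,0],[0,0,3,0],[0,0,2,0],[0,0,1,0],[0,0,0.7,0],[0,0,0.4,0],[0,0,0.2,0],[0,0,0,0]]'
python3 - <<'E'
from h import *
go(.5329,-.1669,.0227,2.037-np.pi/2)
E
```

```text
t: 24.35
tcp_pos: [0.5336, -0.1678, 0.025]
tcp_rot: [[-0.449, 0.893, 0.001], [0.893, 0.449, -0.0], [-0.001, 0.001, -1.0]]
wrist_force: [-0.1, 0.6, -0.4]
opening: 0.0534
finger_force: 30.0
twist -0.0 shift cm [ 0.11 -0.02  0.23] dist 0.3 rows>= 1 | tcp [ 0.5336 -0.1678  0.025 ] yaw 0.466 op 0.0534 j6 -0.81 t 24.35 F [-0.1  0.6 -0.4]
```

```bash
python3 -m handwheel '[[0.1,0,0.2,0],[0,0,0,0]]'; python3 -m handwheel '[[0,0,0,0],[0,0,0,0],[0,0,0,0]]' 6.4; python3 -m handwheel '[[0,0,-0.5,0],[0,0,-1.5,0],[0,0,-4,0],[0,0,-4,0],[0,0,-4,0],[0,0,-3.5,0],[0,0,-1.5,0],[0,0,0,0]]';python3 -m handwheel '[[2,0,0,0],[4,0,0,0],[4,0,0,0],[4,0,0,0],[4,0,0,0],[3,0,0,0],[0,0,0,0],[0,0,0,0]]' 0
python3 - <<'E'
from h import *
a=2.037
p=np.array([.5329,-.1669])+.205*np.array([np.cos(a),np.sin(a)])
go(*p,.115,a-np.pi/2)
im=cap('wrist','w5'); cap('side','s5');cap('top','t5')
im2=np.load('pics/s5.npz')['im'];save(im2,'s5c',(300,150,500,300),4)
E
```

```text
t: 24.55
tcp_pos: [0.5333, -0.1671, 0.0231]
tcp_rot: [[-0.449, 0.893, 0.001], [0.893, 0.449, -0.001], [-0.001, 0.001, -1.0]]
wrist_force: [-0.4, 0.2, 3.7]
opening: 0.054
finger_force: 30.0
t: 24.85
tcp_pos: [0.5327, -0.1668, 0.0225]
tcp_rot: [[-0.449, 0.893, 0.0], [0.893, 0.449, -0.0], [-0.0, 0.0, -1.0]]
wrist_force: [-0.3, -0.5, 0.4]
opening: 0.064
finger_force: 0.0
t: 25.65
tcp_pos: [0.5338, -0.1672, 0.2152]
tcp_rot: [[-0.449, 0.893, 0.004], [0.893, 0.449, -0.001], [-0.003, 0.003, -1.0]]
wrist_force: [0.2, -0.3, -1.2]
opening: 0.0642
finger_force: 0.0
t: 26.45
tcp_pos: [0.4373, 0.0213, 0.2113]
tcp_rot: [[-0.451, 0.893, -0.002], [0.893, 0.451, -0.0], [0.001, -0.002, -1.0]]
wrist_force: [1.1, -0.1, -0.6]
opening: 0.0027
finger_force: 0.0
twist 0.001 shift cm [-0.62  0.09  9.63] dist 9.7 rows>= 2 | tcp [0.4373 0.0213 0.2113] yaw 0.468 op 0.0027 j6 -0.47 t 26.45 F [ 1.1 -0.1 -0.6]
```

View pics/s5c.png

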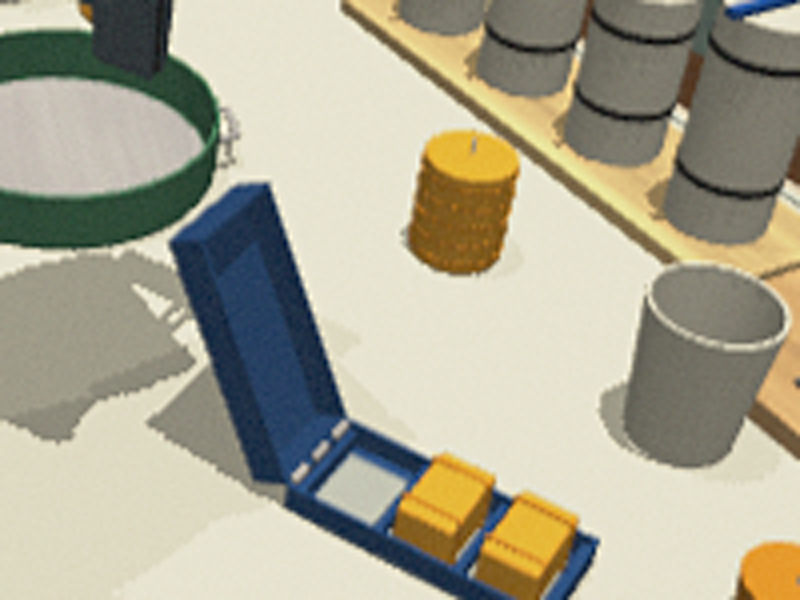

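Both bars sit in their pockets, cover leaning open. Go down behind the cover and push it over.

```bash
python3 -m handwheel '[[0,0.1,3,0],[0,0,3,0],[0,0,2.6,0],[0,0,1,0],[0,0,0,0]]'; python3 -m handwheel '[[-1.5,0,0,0],[-1.5,0,0,0],[-1.5,0,0,0],[-1.5,0,0,0],[-1.5,0,0,0],[-1.5,0,0,0],[-1.5,0,0,0],[-1.5,0,0,0],[0,0,0,0]]'
python3 - <<'E'
from h import *
a=2.037
p=np.array([.5329,-.1669])
go(*p,.115,a-np.pi/2)
E
```

```text
t: 27.1
tcp_pos: [0.4387, 0.0208, 0.1154]
tcp_rot: [[-0.449, 0.894, -0.003], [0.894, 0.449, -0.0], [0.001, -0.002, -1.0]]
wrist_force: [0.9, -0.4, 1.2]
opening: 0.0006
finger_force: 0.0
t: 28.0
tcp_pos: [0.4942, -0.0875, 0.1165]
tcp_rot: [[-0.448, 0.894, 0.001], [0.894, 0.448, -0.0], [-0.001, 0.0, -1.0]]
wrist_force: [-0.2, -0.5, 0.3]
opening: 0.0007
finger_force: 0.0
twist -0.001 shift cm [-8.83 -0.11  0.16] dist 8.8 rows>= 2 | tcp [ 0.4942 -0.0875  0.1165] yaw 0.465 op 0.0007 j6 -0.69 t 28.0 F [-0.2 -0.5  0.3]
```

```bash
python3 -m handwheel '[[-1.5,-0.03,0,0],[-1.5,-0.03,0,0],[-1.5,-0.03,0,0],[-1.5,0,0,0],[-1.5,0,0,0],[-1.5,0,0,0],[-1,0,1,0],[-1,0,1,0],[-1,0,1,0],[0,0,0,0],[0,0,0,0]]'
python3 - <<'E'
from h import *
a=2.037
p=np.array([.5329,-.1669])
go(*p,.115,a-np.pi/2)
cap('side','s6');im2=np.load('pics/s6.npz')['im'];save(im2,'s6c',(300,150,500,300),4)
E
```

```text
t: 29.1
tcp_pos: [0.5459, -0.1934, 0.0858]
tcp_rot: [[-0.449, 0.893, -0.001], [0.893, 0.449, 0.0], [0.001, -0.001, -1.0]]
wrist_force: [-0.3, -0.4, 0.4]
opening: 0.0
finger_force: 0.0
twist -0.0 shift cm [ 2.96  0.03 -2.92] dist 4.2 rows>= 1 | tcp [ 0.5459 -0.1934  0.0858] yaw 0.466 op 0.0 j6 -0.85 t 29.1 F [-0.3 -0.4  0.4]
```

View pics/s6c.png

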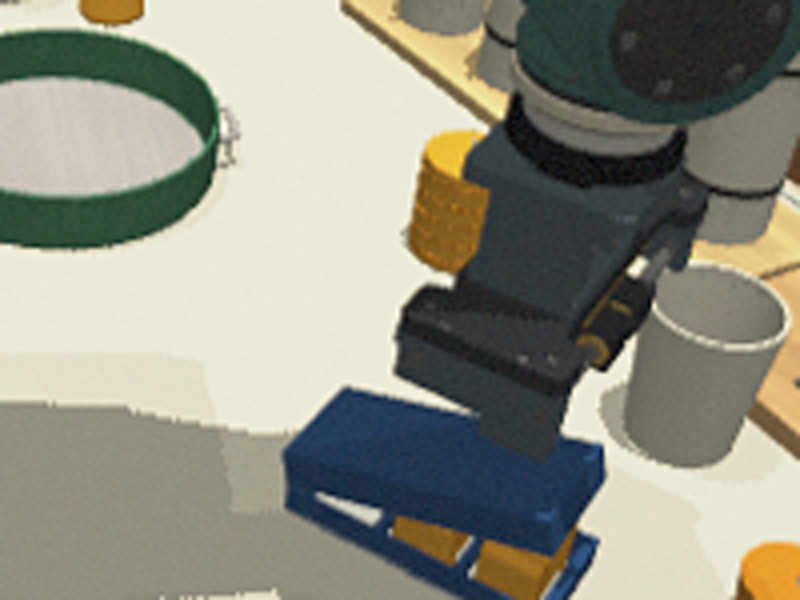

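The cover is about 0.3 rad from shut with the finger on it. Press it down gently.

```bash
python3 -m handwheel '[[-1,0,1,0],[0,0,1,0],[0,0,1,0],[0,0,0.7,0],[0,0,0.3,0],[0,0,0.2,0],[0,0,0.1,0],[0,0,0,0]]';  python3 -m handwheel '[[0,0,0.1,0],[0,0,0.1,0],[0,0,0,0]]'
```

```text
t: 29.95
tcp_pos: [0.5509, -0.2025, 0.0435]
tcp_rot: [[-0.449, 0.893, 0.0], [0.893, 0.449, -0.0], [-0.0, 0.0, -1.0]]
wrist_force: [0.8, 0.4, 0.1]
opening: 0.0004
finger_force: 0.0
t: 30.25
tcp_pos: [0.5508, -0.2025, 0.0414]
tcp_rot: [[-0.449, 0.893, 0.0], [0.893, 0.449, -0.0], [-0.0, 0.0, -1.0]]
wrist_force: [-0.0, -0.5, -0.7]
opening: 0.0008
finger_force: 0.0
```

```bash
python3 -m handwheel '[[0,0,0.1,0],[0,0,0.1,0],[0,0,0,0]]'; python3 -m handwheel '[[0,0,-2,0],[0,0,-4,0],[0,0,-4,0],[0,0,-4,0],[0,0,-4,0],[0,0,0,0]]' 0;  python3 -m handwheel '[[-4,0,0,0],[-4,0,0,0],[-2,0,0,0],[0,0,0,0],[0,0,0,0]]' 9;python3 - <<'E'
from h import *
im=cap('wrist','w7',scale=1.25)
a=2.037;ax=np.array([np.cos(a),np.sin(a)]);ay=np.array([-ax[1],ax[0]]);c=np.array([.5329,-.1669])
for x,y in[(-74,33.5),(-74,-33.5),(74,33.5),(74,-33.5)]:
    print(x,y,proj('w7',[*(c+ax*x/1e3+ay*y/1e3),.040])*1.25)
go(*(c-ax*.055),.1,a-np.pi/2)
E
```

```text
t: 30.55
tcp_pos: [0.551, -0.2027, 0.0396]
tcp_rot: [[-0.449, 0.893, 0.0], [0.893, 0.449, -0.0], [-0.0, 0.0, -1.0]]
wrist_force: [-0.3, -0.4, 4.0]
opening: 0.0003
finger_force: 2.0
t: 31.15
tcp_pos: [0.5533, -0.2035, 0.2249]
tcp_rot: [[-0.449, 0.893, 0.007], [0.893, 0.449, -0.003], [-0.006, 0.005, -1.0]]
wrist_force: [0.6, -0.1, -0.7]
opening: 0.0005
finger_force: 0.0
t: 31.65
tcp_pos: [0.5952, -0.2916, 0.2185]
tcp_rot: [[-0.449, 0.894, -0.001], [0.894, 0.449, 0.001], [0.001, -0.001, -1.0]]
wrist_force: [-0.0, -0.0, 0.1]
opening: 0.0374
finger_force: 0.0
-74 33.5 [359.85993859 144.93794439]
-74 -33.5 [446.95066805 144.92800633]
74 33.5 [354.97603894 -76.10671284]
74 -33.5 [452.20167828 -76.17112723]
twist -0.0 shift cm [ 8.39  0.03 11.87] dist 14.5 rows>= 3 | tcp [ 0.5951 -0.2912  0.2187] yaw 0.466 op 0.0416 j6 -0.96 t 31.7 F [ 0.7 -0.1 -0.2]
```

View pics/w7.png

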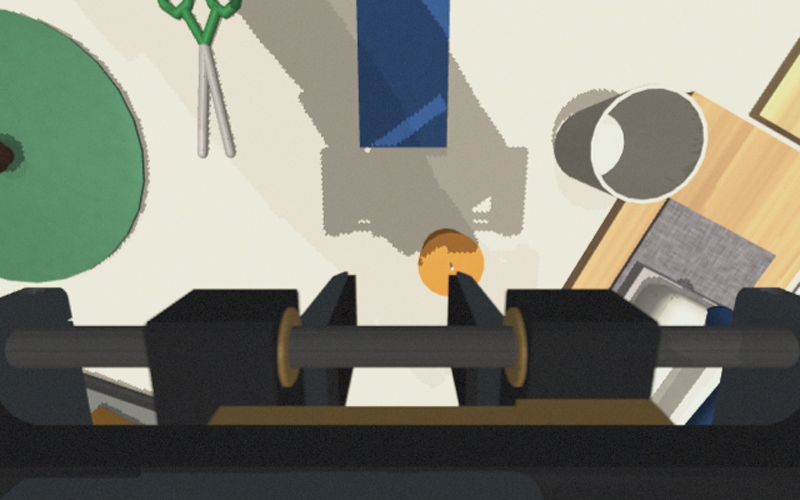

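Cover shut flush; the case matches the model (free end row 147 vs 145, ~1 mm). Now grip across the free end, holding both halves, and try pivoting the case up about its hinge end.

```bash
python3 -m handwheel '[[2.6,0,2,0],[2.6,0,2,0],[2.6,0,2,0],[0,0,3,0],[0,0,3,0],[0,0,3,0],[0,0,2,0],[0,0,1.8,0],[0,0,1.5,0],[0,0,0.7,0],[0,0,0,0],[0,0,0,0]]' 9
python3 - <<'E'
from h import *
a=2.037;ax=np.array([np.cos(a),np.sin(a)]);c=np.array([.5329,-.1669])
go(*(c-ax*.062),.005,a-np.pi/2)
E
```

```text
t: 32.9
tcp_pos: [0.561, -0.2222, 0.01]
tcp_rot: [[-0.449, 0.893, 0.001], [0.893, 0.449, -0.0], [-0.0, 0.0, -1.0]]
wrist_force: [-0.2, -0.5, 0.3]
opening: 0.0902
finger_force: 0.0
twist -0.0 shift cm [ 0.   -0.02  0.5 ] dist 0.5 rows>= 1 | tcp [ 0.561  -0.2222  0.01  ] yaw 0.466 op 0.0902 j6 -0.88 t 32.9 F [-0.2 -0.5  0.3]
```

```bash
python3 -m handwheel '[[0,0,0.4,0],[0,0,0,0],[0,0,0,0],[0,0,0,0],[0,0,0,0],[0,0,0,0]]' 5.5; python3 -m handwheel '[[0,0,-0.3,0],[0,0,-0.3,0],[0.1,0,-0.5,0],[0.1,0,-0.5,0],[0.1,0,-0.5,0],[0.1,0,-0.5,0],[0,0,0,0],[0,0,0,0]]';python3 - <<'E'
from h import *
im2=cap('side','s8');save(im2,'s8c',(360,190,500,310),5)
E
```

```text
t: 33.5
tcp_pos: [0.5608, -0.2222, 0.0057]
tcp_rot: [[-0.449, 0.893, 0.0], [0.893, 0.449, -0.0], [-0.0, 0.0, -1.0]]
wrist_force: [-1.3, 0.3, 4.5]
opening: 0.0669
finger_force: 30.0
t: 34.3
tcp_pos: [0.559, -0.2186, 0.0316]
tcp_rot: [[-0.449, 0.893, 0.0], [0.893, 0.449, -0.0], [-0.0, 0.0, -1.0]]
wrist_force: [-0.6, 0.4, -2.2]
opening: 0.0668
finger_force: 30.0
```

View pics/s8c.png

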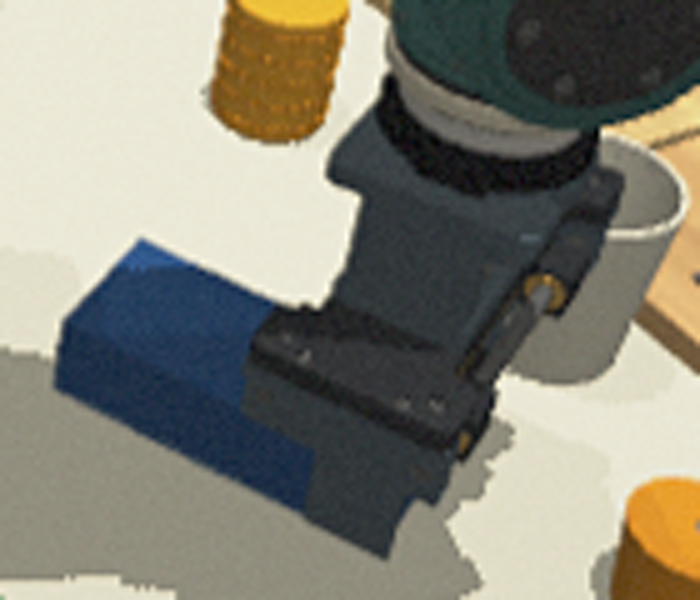

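Wrist force shows only about half the weight, so the far end rests on the table and the case pivots in the pads (visible tilt). Continue along the arc.

```bash
python3 -m handwheel '[[0.4,0,-0.9,0],[0.5,0,-0.97,0],[0.65,0,-1,0],[0.73,0,-0.97,0],[0.83,0,-0.88,0],[0.88,0,-0.83,0],[0.95,0,-0.72,0],[1.02,0,-0.66,0],[0,0,0,0],[0,0,0,0]]'
python3 - <<'E'
from h import *
im2=cap('side','s9');save(im2,'s9c',(360,170,500,310),4)
E
```

```text
t: 35.35
tcp_pos: [0.5322, -0.1652, 0.1008]
tcp_rot: [[-0.45, 0.893, 0.0], [0.893, 0.45, -0.0], [-0.0, 0.0, -1.0]]
wrist_force: [-0.1, -0.4, -4.1]
opening: 0.067
finger_force: 30.0
```

View pics/s9c.png

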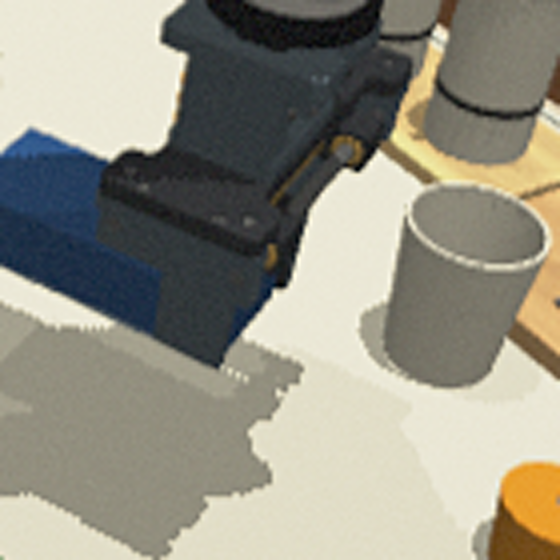

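The case is now lifted off fully (4 N) with the pads holding its tilt: friction beats gravity. I've also used up my allowed picture views, so from here I work by numbers only. Measure the tilt from the stored image.

```bash
cat >> h.py <<'E'
def boxpts(tcp,R,th,gx,gz):
    """case gripped at case (gx,gz) (m), far(+x) end sagging by th; tool x = case +x"""
    g=np.array(tcp)-.0188*np.array(R)[:,2]; X=np.array(R)[:,0];Y=np.cross([0,0,1],X);P=[]
    for x in(-.074,.074):
        for y in(-.0335,.0335):
            for z in(0,.040):
                dx,dz=x-gx,z-gz
                P.append(g+X*(dx*np.cos(th)+dz*np.sin(th))+Y*y+np.array([0,0,1])*(-dx*np.sin(th)+dz*np.cos(th)))
    return np.array(P)
def bluemask(im):
    hsv=cv2.cvtColor(im,cv2.COLOR_RGB2HSV);return cv2.inRange(hsv,(106,130,25),(125,255,255))
def tilt(f,gx,gz,roi,rng=(-20,150)):
    o=manip.get_obs();im=np.load('pics/'+f+'.npz')['im'];m=bluemask(im);k=m*0;k[roi[1]:roi[3],roi[0]:roi[2]]=1;m=m*k
    res=[]
    for d in range(*rng,2):
        P=boxpts(o['tcp_pos'],o['tcp_rot'],np.radians(d),gx,gz)
        h=np.zeros_like(m);cv2.fillConvexPoly(h,cv2.convexHull(np.array([proj(f,p) for p in P]).astype(np.float32)).astype(np.int32),255)
        inn=((m>0)&(h>0)).sum();out=((m>0)&(h==0)).sum();res.append((round(float(inn-3*out-.3*((h>0)&(m==0)).sum())),d,int(inn),int(out),round(float(P[:,2].min()),4)))
    return sorted(res)[::-1][:4]
E
python3 - <<'E'
from h import *
print(tilt('s9',-.0615,.0245,(280,120,520,340)))
E
```

```text
[(260, 2, 1051, 83, 0.0902), (257, 0, 1049, 85, 0.0949), (244, -2, 1048, 86, 0.0945), (146, 4, 1023, 111, 0.0855)]
```

```bash
python3 -m handwheel '[[0,0,-5,0],[0,0,5,0],[0,0,-5,0],[0,0,-5,0],[0,0,5,0],[0,0,5,0],[0,0,-5,0],[0,0,-5,0],[0,0,5,0],[0,0,5,0],[0,0,-5,0],[0,0,0,0]]'; python3 -m handwheel '[[0,0,0,0],[0,0,0,0]]'
python3 - <<'E'
from h import *
cap('side','s10');print(tilt('s10',-.0615,.0245,(280,80,520,340)))
E
```

```text
t: 36.6
tcp_pos: [0.5328, -0.1659, 0.1499]
tcp_rot: [[-0.449, 0.894, -0.003], [0.894, 0.449, 0.001], [0.002, -0.002, -1.0]]
wrist_force: [1.3, -0.8, -2.6]
opening: 0.0671
finger_force: 30.0
t: 36.8
tcp_pos: [0.5321, -0.1655, 0.1509]
tcp_rot: [[-0.449, 0.893, 0.001], [0.893, 0.449, -0.0], [-0.001, 0.001, -1.0]]
wrist_force: [-0.3, -0.2, -3.5]
opening: 0.0668
finger_force: 30.0
[(312, 18, 1201, 137, 0.1045), (267, 16, 1192, 146, 0.1088), (260, 14, 1192, 146, 0.1131), (186, 20, 1169, 169, 0.1003)]
```

Jerking lets it slip: tilt went from ~1° to ~16°. Raise and repeat.

```bash
python3 -m handwheel '[[0,0,-5,0],[0,0,-5,0],[0,0,5,0],[0,0,5,0],[0,0,-5,0],[0,0,-5,0],[0,0,5,0],[0,0,5,0],[0,0,-5,0],[0,0,-5,0],[0,0,0,0],[0,0,0,0]]'
python3 - <<'E'
from h import *
cap('side','s11');print(tilt('s11',-.0615,.0245,(200,0,560,340)))
E
python3 -m handwheel '[[0,0,5,0],[0,0,5,0],[0,0,-5,0],[0,0,-5,0],[0,0,5,0],[0,0,5,0],[0,0,-5,0],[0,0,-5,0],[0,0,0,0],[0,0,0,0],[0,0,0,0]]';python3 - <<'E'
from h import *
cap('side','s11');print(tilt('s11',-.0615,.0245,(200,0,560,340)))
E
```

```text
t: 38.05
tcp_pos: [0.5324, -0.1655, 0.2518]
tcp_rot: [[-0.449, 0.893, 0.003], [0.893, 0.449, -0.001], [-0.002, 0.002, -1.0]]
wrist_force: [-0.9, 0.2, -4.0]
opening: 0.0669
finger_force: 30.0
[(152, 26, 1407, 270, 0.1879), (102, 24, 1399, 278, 0.1918), (66, 28, 1386, 291, 0.1841), (28, 22, 1381, 296, 0.1958)]
t: 39.2
tcp_pos: [0.5309, -0.1649, 0.249]
tcp_rot: [[-0.449, 0.893, -0.002], [0.893, 0.449, 0.001], [0.002, -0.002, -1.0]]
wrist_force: [0.4, 0.2, -3.4]
opening: 0.0671
finger_force: 30.0
[(112, 34, 1306, 256, 0.1719), (92, 32, 1305, 257, 0.1754), (45, 30, 1296, 266, 0.179), (-10, 36, 1273, 289, 0.1685)]
```

```bash
python3 -m handwheel '[[-3.3,0,3.7,0],[-3.3,0,3.7,0],[3.3,0,-3.7,0],[2,0,-2.2,0],[0.9,0,-1.1,0],[0.4,0,-0.4,0],[-3.3,0,3.7,0],[-3.3,0,3.7,0],[3.3,0,-3.7,0],[2,0,-2.2,0],[0.9,0,-1.1,0],[0.4,0,-0.4,0]]' >/dev/null;  python3 -m handwheel '[[0,0,0,0],[0,0,0,0]]'
python3 - <<'E'
from h import *
cap('side','s11');print(tilt('s11',-.0615,.0245,(200,0,560,340)))
E
python3 -m handwheel '[[-3.3,0,3.7,0],[-3.3,0,3.7,0],[3.3,0,-3.7,0],[2,0,-2.2,0],[0.9,0,-1.1,0],[0.4,0,-0.4,0],[-3.3,0,3.7,0],[-3.3,0,3.7,0],[3.3,0,-3.7,0],[2,0,-2.2,0],[0.9,0,-1.1,0],[0.4,0,-0.4,0]]' >/dev/null;  python3 -m handwheel '[[0,0,0,0],[0,0,0,0]]'
python3 - <<'E'
from h import *
cap('side','s11');print(tilt('s11',-.0615,.0245,(200,0,560,340)))
E
```

```text
t: 40.65
tcp_pos: [0.5321, -0.1657, 0.2507]
tcp_rot: [[-0.449, 0.893, 0.001], [0.893, 0.449, -0.0], [-0.001, 0.0, -1.0]]
wrist_force: [0.6, -0.1, -2.8]
opening: 0.0665
finger_force: 30.0
[(-193, 50, 1064, 292, 0.1497), (-240, 48, 1053, 303, 0.1522), (-281, 52, 1043, 313, 0.1474), (-448, 46, 1009, 347, 0.1548)]
t: 42.1
tcp_pos: [0.5321, -0.1657, 0.2507]
tcp_rot: [[-0.449, 0.893, 0.001], [0.893, 0.449, -0.0], [-0.001, 0.0, -1.0]]
wrist_force: [-0.1, -0.0, -3.6]
opening: 0.0669
finger_force: 30.0
[(-568, 64, 819, 336, 0.1368), (-610, 66, 808, 347, 0.1355), (-694, 62, 785, 370, 0.1381), (-726, 68, 782, 373, 0.1345)]
```

Tilt 64° now. Use more horizontal jerks.

```bash
python3 -m handwheel '[[-4.4,0,2,0],[-4.4,0,2,0],[4.4,0,-2,0],[2.6,0,-1.2,0],[1.3,0,-0.6,0],[0.5,0,-0.2,0],[-4.4,0,2,0],[-4.4,0,2,0],[4.4,0,-2,0],[2.6,0,-1.2,0],[1.3,0,-0.6,0],[0.5,0,-0.2,0]]' >/dev/null;  python3 -m handwheel '[[0,0,0,0],[0,0,0,0]]'
python3 - <<'E'
from h import *
cap('side','s11');print(tilt('s11',-.0615,.0245,(200,0,560,340)))
E
```

```text
t: 43.55
tcp_pos: [0.5325, -0.1659, 0.2509]
tcp_rot: [[-0.449, 0.893, 0.001], [0.893, 0.449, -0.0], [-0.001, 0.0, -1.0]]
wrist_force: [-0.4, -0.4, -2.8]
opening: 0.0668
finger_force: 30.0
[(-560, 82, 945, 340, 0.1319), (-594, 80, 931, 354, 0.1318), (-618, 78, 922, 363, 0.1319), (-674, 76, 906, 379, 0.1321)]
```

Tilt is about 80°. Lower until the hinge-end edge touches, then swing it upright.

```bash
python3 -m handwheel '[[0,0,3,0],[0,0,3,0],[0,0,3,0],[0,0,2,0],[0,0,1,0],[0,0,0.5,0],[0,0,0,0],[0,0,0,0]]'; python3 -m handwheel '[[0,0,0.3,0],[0,0,0.2,0],[0,0,0.1,0],[0,0,0,0]]'
python3 - <<'E'
from h import *
cap('side','s12');print(tilt('s12',-.0615,.0245,(200,100,560,340),(60,110)));go(.5,0,.119)
E
```

```text
t: 44.4
tcp_pos: [0.5328, -0.1657, 0.1265]
tcp_rot: [[-0.449, 0.893, 0.001], [0.893, 0.449, -0.0], [-0.001, 0.001, -1.0]]
wrist_force: [-1.0, 0.7, -3.6]
opening: 0.0664
finger_force: 30.0
t: 44.8
tcp_pos: [0.5351, -0.1671, 0.1236]
tcp_rot: [[-0.45, 0.893, 0.006], [0.893, 0.45, -0.003], [-0.006, 0.004, -1.0]]
wrist_force: [-6.0, -4.9, 34.2]
opening: 0.0671
finger_force: 30.0
[(-544, 80, 636, 264, 0.0047), (-547, 78, 630, 270, 0.0047), (-584, 76, 617, 283, 0.0049), (-658, 82, 613, 287, 0.0048)]
twist 0 shift cm [16.51  4.39  0.38] dist 17.1 rows>= 4 | tcp [ 0.5351 -0.1671  0.1236] yaw 0.467 op 0.0667 j6 -0.81 t 44.85 F [-6.6 -5.  34.6]
```

```bash
python3 -m handwheel '[[0.2,0,-0.1,0],[0.3,0,0,0],[0.3,0,0,0],[0.3,0,0,0],[0,0,0,0]]'; python3 -m handwheel '[[0.3,0,0,0],[0.3,0,0.05,0],[0.3,0,0.05,0],[0,0,0,0]]';python3 - <<'E'
from h import *
cap('side','s12');print(tilt('s12',-.0665,.0245,(200,100,560,340),(60,110)));go(.5,0,.119)
E
```

```text
t: 45.35
tcp_pos: [0.5291, -0.1565, 0.1232]
tcp_rot: [[-0.45, 0.893, 0.004], [0.893, 0.45, -0.002], [-0.004, 0.003, -1.0]]
wrist_force: [-3.1, -3.3, 18.7]
opening: 0.0668
finger_force: 30.0
t: 45.75
tcp_pos: [0.5249, -0.1483, 0.1221]
tcp_rot: [[-0.45, 0.893, 0.004], [0.893, 0.45, -0.002], [-0.003, 0.002, -1.0]]
wrist_force: [-4.6, -2.5, 19.4]
opening: 0.0669
finger_force: 30.0
[(-491, 84, 671, 255, -0.0013), (-499, 86, 675, 251, -0.0009), (-519, 88, 674, 252, -0.0003), (-522, 82, 661, 265, -0.0016)]
twist 0 shift cm [14.37  4.45  0.28] dist 15.0 rows>= 4 | tcp [ 0.5249 -0.1484  0.1221] yaw 0.467 op 0.0668 j6 -0.78 t 45.8 F [-4.8 -2.3 19.8]
```

```bash
python3 -m handwheel '[[0.6,0,0,0],[0.8,0,0,0],[0.8,0,0,0],[0.8,0,0,0],[0.8,0,0.08,0],[0.8,0,0.12,0],[0.8,0,0.16,0],[0,0,0,0]]'
python3 - <<'E'
from h import *
cap('side','s13');print(tilt('s13',-.0665,.0245,(200,100,560,340),(60,150)));go(.5,0,.119)
E
```

```text
t: 46.6
tcp_pos: [0.4994, -0.0986, 0.1175]
tcp_rot: [[-0.45, 0.893, 0.001], [0.893, 0.45, -0.0], [-0.001, 0.001, -1.0]]
wrist_force: [-4.9, -1.2, 23.6]
opening: 0.0669
finger_force: 30.0
[(-635, 106, 816, 318, -0.003), (-641, 104, 812, 322, -0.0037), (-712, 102, 793, 341, -0.0043), (-760, 108, 788, 346, -0.0021)]
twist 0 shift cm [ 8.8   4.49 -0.15] dist 9.9 rows>= 2 | tcp [ 0.4995 -0.0988  0.1175] yaw 0.467 op 0.0666 j6 -0.71 t 46.65 F [-4.  -0.2 24.3]
```

Rotating well (~107°). Continue down the arc.

```bash
python3 -m handwheel '[[1.17,0,0.3,0],[1.16,0,0.42,0],[1.1,0,0.55,0],[1.06,0,0.63,0],[1,0,0.73,0],[0.93,0,0.81,0],[0,0,0,0]]'
python3 - <<'E'
from h import *
cap('side','s13');print(tilt('s13',-.0665,.0245,(200,100,560,340),(80,180)));go(.5,0,.119)
E
```

```text
t: 47.35
tcp_pos: [0.4691, -0.04, 0.0816]
tcp_rot: [[-0.45, 0.893, -0.001], [0.893, 0.45, 0.001], [0.002, -0.0, -1.0]]
wrist_force: [-2.9, 5.9, 6.1]
opening: 0.0667
finger_force: 30.0
[(-1127, 140, 729, 427, -0.0019), (-1130, 138, 729, 427, -0.0052), (-1159, 136, 722, 434, -0.0084), (-1206, 142, 709, 447, 0.0016)]
twist 0 shift cm [ 2.23  4.57 -3.73] dist 6.3 rows>= 2 | tcp [ 0.4692 -0.0405  0.0817] yaw 0.467 op 0.0671 j6 -0.6 t 47.4 F [-0.5  4.7  3.9]
```

```bash
python3 -m handwheel '[[0.84,0,0.9,0],[0.78,0,0.95,0],[0.68,0,1.03,0],[0.6,0,1.08,0],[0.5,0,1.12,0],[0.4,0,1.15,0],[0.2,0,0.6,0],[0.1,0,0.4,0],[0,0,0,0]]'
python3 - <<'E'
from h import *
cap('side','s13');print(tilt('s13',-.0665,.0245,(200,100,560,340),(120,190)));go(.5,0,.119)
E
```

```text
t: 48.3
tcp_pos: [0.4508, -0.0049, 0.009]
tcp_rot: [[-0.449, 0.893, -0.002], [0.893, 0.449, 0.0], [0.001, -0.001, -1.0]]
wrist_force: [-0.3, 0.7, -1.8]
opening: 0.0667
finger_force: 30.0
[(-1055, 178, 688, 403, 0.0076), (-1090, 176, 677, 414, 0.0027), (-1125, 180, 669, 422, 0.0125), (-1140, 182, 667, 424, 0.0123)]
twist 0 shift cm [ -1.74   4.59 -10.98] dist 12.0 rows>= 3 | tcp [ 0.4511 -0.0051  0.0093] yaw 0.466 op 0.0668 j6 -0.53 t 48.35 F [ 0.1  0.  -3.4]
```

```bash
python3 -m handwheel '[[0,0,0.2,0],[0,0,0.2,0],[0,0,0.1,0],[0,0,0,0]]'; python3 -m handwheel '[[0,0,0,0],[0,0,0,0],[0,0,0,0],[0,0,0,0],[0,0,0,0]]' 8.2; python3 -m handwheel '[[0,0,-1,0],[0,0,-2,0],[0,0,-4,0],[0,0,-4,0],[0,0,-4,0],[0,0,-4,0],[0,0,0,0]]';python3 -m handwheel '[[4,0,0,0],[4,0,0,0],[0,5,0,0],[0,5,0,0],[0,5,0,0],[0,0,0,0],[0,0,0,0]]'
python3 - <<'E'
from h import *
cap('wrist','wA')
for n in('top','side'):
    im=cap(n,n+'A'); m=bluemask(im); x0,y0,x1,y1=(300,140,470,260) if n=='top' else (300,130,480,330)
    q=m*0;q[y0:y1,x0:x1]=m[y0:y1,x0:x1]
    cs,_=cv2.findContours(q,cv2.RETR_EXTERNAL,cv2.CHAIN_APPROX_NONE);c=max(cs,key=cv2.contourArea)
    for z in((.040,.0) if n=='top' else (.04,)):
        p=np.array([ray(n+'A',u,v,z)[:2] for u,v in c[:,0]]).astype(np.float32)*1000;print(n,z,cv2.minAreaRect(p),cv2.contourArea(c))
go(.5,0,.2)
E
```

```text
t: 48.75
tcp_pos: [0.4517, -0.0053, 0.0044]
tcp_rot: [[-0.449, 0.893, 0.0], [0.893, 0.449, -0.0], [-0.0, 0.0, -1.0]]
wrist_force: [-0.6, 2.8, 1.8]
opening: 0.0668
finger_force: 30.0
t: 49.25
tcp_pos: [0.4516, -0.0053, 0.0044]
tcp_rot: [[-0.449, 0.893, 0.0], [0.893, 0.449, -0.0], [-0.0, 0.0, -1.0]]
wrist_force: [0.5, -0.1, -0.1]
opening: 0.0819
finger_force: 0.0
t: 49.95
tcp_pos: [0.4542, -0.0054, 0.2]
tcp_rot: [[-0.449, 0.893, 0.008], [0.893, 0.449, -0.001], [-0.004, 0.007, -1.0]]
wrist_force: [0.6, 1.4, -0.5]
opening: 0.0822
finger_force: 0.0
t: 50.65
tcp_pos: [0.5494, 0.1338, 0.1937]
tcp_rot: [[-0.45, 0.893, -0.002], [0.893, 0.45, -0.0], [0.0, -0.002, -1.0]]
wrist_force: [-1.3, -0.1, 0.2]
opening: 0.0821
finger_force: 0.0
top 0.04 ((480.8879089355469, -64.94320678710938), (60.56840133666992, 124.05972290039062), 27.022748947143555) 21.0
top 0.0 ((485.72003173828125, -69.36873626708984), (62.03919219970703, 127.07221221923828), 27.02273941040039) 21.0
side 0.04 ((466.5695495605469, -73.41749572753906), (98.86441802978516, 159.65133666992188), 26.731056213378906) 1949.5
twist 0 shift cm [ -9.71 -10.31  -0.56] dist 14.2 rows>= 3 | tcp [0.5485 0.1331 0.1943] yaw 0.466 op 0.0823 j6 -0.27 t 50.8 F [ 0.1 -0.2 -0.1]
```

Run:
```python
from h import *
from scipy.optimize import minimize
im=np.load('pics/topA.npz')['im'];hsv=cv2.cvtColor(im,cv2.COLOR_RGB2HSV)
y=cv2.inRange(hsv,(12,90,60),(34,255,255));q=y*0;q[170:240,340:420]=y[170:240,340:420]
n,l,st,ce=cv2.connectedComponentsWithStats(q)
for i in range(1,n):
    if st[i,4]>15: print('yellow',st[i,4],np.round(ray('topA',*ce[i],.037),3))
def masks(f,roi):
    im=np.load('pics/'+f+'.npz')['im'];hsv=cv2.cvtColor(im,cv2.COLOR_RGB2HSV)
    b=bluemask(im);k=b*0;k[roi[1]:roi[3],roi[0]:roi[2]]=1;b=b*k
    b=cv2.morphologyEx(b,cv2.MORPH_OPEN,np.ones((2,2)))
    n,l,st,ce=cv2.connectedComponentsWithStats(cv2.dilate(b,np.ones((5,5))));i=1+st[1:,4].argmax();b[l!=i]=0
    h=b*0;cv2.fillConvexPoly(h,cv2.convexHull(cv2.findNonZero(b)),255);return h
M={'sideA':masks('sideA',(300,130,480,330)),'topA':masks('topA',(300,140,470,260))}
def model(f,p):
    cx,cy,a,H0,H1=p;X=np.array([np.cos(a),np.sin(a)]);Y=np.array([-X[1],X[0]]);P=[]
    for s in(-1,1):
        for t in(-1,1):
            for z in(0,H0 if s<0 else H1):
                P.append(proj(f,[*(np.array([cx,cy])+X*.074*s+Y*.0335*t),z]))
    h=np.zeros((400,640),np.uint8);cv2.fillConvexPoly(h,(cv2.convexHull(np.array(P,np.float32))*16).astype(np.int32),255,shift=4);return h
def cost(p): return sum(((model(f,p)>0)!=(M[f]>0)).sum() for f in M)
p0=[.481,-.066,2.037,.04,.04]
print(cost(p0),{f:(int((M[f]>0).sum()),int((model(f,p0)>0).sum())) for f in M})
r=minimize(cost,p0,method='Nelder-Mead',options=dict(initial_simplex=[p0]+[[v+(d if i==j else 0) for j,v in enumerate(p0)] for i,d in enumerate((.01,.01,.1,.01,.01))],maxiter=400))
print(np.round(r.x,4),r.fun)
```

```text
1343 {'sideA': (2119, 2455), 'topA': (45, 1036)}
[ 0.4797 -0.0552  2.0422  0.0345  0.0312] 1096.0
```

```bash
python3 -m handwheel '[[-2.95,-3.5,0,0],[-2.95,-3.5,0,0],[-2.95,-3.5,0,0],[-2.95,-3.5,0,0],[-2.95,-3.5,0,0],[-2.95,-3.5,0,0]]' >/dev/null; python3 -m handwheel '[[-2.06,-3.42,0,0],[-2.06,-3.42,0,0],[-2.06,-3.42,0,0],[-2.06,-3.42,0,0],[-2.06,-3.42,0,0],[-2.06,-3.42,0,0],[-2.06,-3.42,0,0],[-2.06,-3.42,0,0],[0,0,0,0],[0,0,0,0]]'
cat > chk.py <<'E'
from h import *
from scipy.optimize import minimize
import sys
T,S=sys.argv[1:3]
cap('top',T);cap('side',S)
im=np.load('pics/'+T+'.npz')['im'];hsv=cv2.cvtColor(im,cv2.COLOR_RGB2HSV)
y=cv2.inRange(hsv,(12,90,60),(34,255,255));q=y*0;q[170:240,335:420]=y[170:240,335:420]
n,l,st,ce=cv2.connectedComponentsWithStats(q)
for i in range(1,n):
    if st[i,4]>15: print('yellow',st[i],np.round(ray(T,*ce[i],.037),3))
def masks(f,roi):
    b=bluemask(np.load('pics/'+f+'.npz')['im']);k=b*0;k[roi[1]:roi[3],roi[0]:roi[2]]=1;b=b*k
    b=cv2.morphologyEx(b,cv2.MORPH_OPEN,np.ones((2,2)))
    n,l,st,ce=cv2.connectedComponentsWithStats(cv2.dilate(b,np.ones((5,5))));i=1+st[1:,4].argmax();b[l!=i]=0
    h=b*0;cv2.fillConvexPoly(h,cv2.convexHull(cv2.findNonZero(b)),255);return h
M={S:masks(S,(300,130,480,330)),T:masks(T,(300,140,470,260))}
def model(f,p):
    cx,cy,a,H0,H1=p;X=np.array([np.cos(a),np.sin(a)]);Y=np.array([-X[1],X[0]]);P=[]
    for s in(-1,1):
        for t in(-1,1):
            for z in(0,H0 if s<0 else H1):
                P.append(proj(f,[*(np.array([cx,cy])+X*.074*s+Y*.0335*t),z]))
    h=np.zeros((400,640),np.uint8);cv2.fillConvexPoly(h,(cv2.convexHull(np.array(P,np.float32))*16).astype(np.int32),255,shift=4);return h
def cost(p): return sum(((model(f,p)>0)!=(M[f]>0)).sum() for f in M)
p0=[.481,-.066,2.037,.04,.04]
print(cost(p0),{f:(int((M[f]>0).sum()),int((model(f,p0)>0).sum())) for f in M})
r=minimize(cost,p0,method='Nelder-Mead',options=dict(initial_simplex=[p0]+[[v+(d if i==j else 0) for j,v in enumerate(p0)] for i,d in enumerate((.01,.01,.1,.01,.01))],maxiter=400))
print(np.round(r.x,4),r.fun)
E
python3 chk.py tB sB
python3 - <<'E'
from h import *
im=cap('wrist','wB');hsv=cv2.cvtColor(im,cv2.COLOR_RGB2HSV)
# lid: green; knob: brown blob inside
g=cv2.inRange(hsv,(65,60,30),(90,255,255));n,l,st,ce=cv2.connectedComponentsWithStats(g);i=1+st[1:,4].argmax();print('green',st[i])
P=cv2.findNonZero((l==i).astype(np.uint8));print(st[i])
k=cv2.inRange(hsv,(0,60,15),(15,255,120));n,l,st,ce=cv2.connectedComponentsWithStats(k)
for i in range(1,n):
    if st[i,4]>60: print('knob?',st[i],ce[i],np.round(ray('wB',*ce[i],.044),4))
print(proj('wB',[.27,-.3878,.044]));go(.27,-.3878,.018)
E
```

```text
t: 52.4
tcp_pos: [0.2702, -0.3888, 0.1944]
tcp_rot: [[-0.447, 0.894, -0.0], [0.894, 0.447, 0.0], [0.0, 0.0, -1.0]]
wrist_force: [0.5, 0.6, -0.3]
opening: 0.0818
finger_force: 0.0
3231 {'sB': (233, 2455), 'tB': (79, 1036)}
[ 4.4990e-01  9.0000e-04  2.2678e+00 -1.0000e-04  4.0000e-04] 1891.0
green [  213    67   219   194 33640]
[  213    67   219   194 33640]
knob? [307 172  31  32 746] [322.1461126  187.93565684] [ 0.2709 -0.3877  0.044 ]
[321.26105931 187.63301472]
twist 0 shift cm [ 0.08 -0.11 17.64] dist 17.6 rows>= 4 | tcp [ 0.2713 -0.388   0.1944] yaw 0.467 op 0.082 j6 -1.48 t 52.55 F [-0.5  0.4  0.8]
```

Run:
```python
from h import *
a=2.037;X=np.array([np.cos(a),np.sin(a)]);Y=np.array([-X[1],X[0]])
for f in('topA','tB'):
    im=np.load('pics/'+f+'.npz')['im'];hsv=cv2.cvtColor(im,cv2.COLOR_RGB2HSV);print(f)
    for y in(-45,-30,-15,0,15,30,45):
        r=[]
        for x in range(-90,91,15):
            u=proj(f,[*(np.array([.481,-.066])+X*x/1e3+Y*y/1e3),.04]).round().astype(int);r.append('%3d/%3d/%3d'%tuple(hsv[u[1],u[0]]))
        print(y,' '.join(r))
```

```text
topA
-45  23/ 34/190  29/ 30/188  25/ 31/189  26/ 32/190  27/ 31/188  25/ 31/190  30/ 32/186  22/ 37/185  17/ 41/187  21/ 40/183  19/ 42/151  89/ 98/ 60  90/ 88/ 61
-30  27/ 31/189  26/ 32/190 109/130/139 107/141/125 109/117/126 109/143/121 109/128/120 109/129/117 109/119/120 111/ 78/118 103/ 46/ 88  87/ 86/ 62  87/ 85/ 69
-15  26/ 31/187  24/ 35/189 109/115/120 100/ 21/144  98/ 21/144 100/ 16/142  21/ 66/171  20/ 63/170 104/ 19/145  20/ 65/170  25/ 51/120  83/ 92/ 61  85/ 97/ 63
0  24/ 32/191  29/ 29/187 109/128/120  98/ 22/142 101/ 25/144  97/ 16/142  20/ 65/169  21/ 62/170 100/ 22/142  21/ 63/170  22/ 59/139  89/100/ 56  85/ 93/ 63
15  25/ 35/190  26/ 31/189 109/131/121 101/ 20/141 104/ 20/143  97/ 23/142  20/ 62/169  21/ 64/167 100/ 22/142  20/ 63/171  21/ 60/162  87/ 88/ 61  89/ 90/ 65
30  26/ 32/189  25/ 33/191 108/ 81/138 109/130/114 109/126/111 107/148/110 109/139/112 109/109/110 109/122/107 109/112/107 107/157/ 83  87/ 86/ 59  86/ 90/ 65
45  27/ 30/187  29/ 30/189  26/ 31/188  26/ 33/186  25/ 31/191  27/ 31/187  25/ 32/189  23/ 37/186  20/ 41/185  19/ 42/184  23/ 13/ 81  89/
[... 437 characters left out ...]
3/169 100/ 22/140  20/ 66/169  20/ 66/170 109/ 72/128  26/ 27/149
0  27/ 30/185  26/ 30/187 109/125/118  99/ 23/143  97/ 24/140  98/ 20/140  21/ 65/169  21/ 65/169 102/ 23/142  20/ 67/168  21/ 65/166 109/ 70/127  23/ 33/122
15  24/ 32/189  25/ 30/187 109/120/119 101/ 25/144  98/ 20/141 100/ 22/141  21/ 64/168  20/ 66/167 104/ 23/144  20/ 63/170  19/ 67/168 109/ 69/130  23/ 31/147
30  26/ 32/185  25/ 32/189 108/ 81/141 108/129/115 108/117/113 108/151/110 108/147/109 109/124/109 110/126/109 109/118/112 108/108/104 109/102/120  23/ 31/163
45  26/ 32/184  29/ 30/185  26/ 32/186  26/ 33/187  25/ 34/187  26/ 33/188  29/ 32/186  26/ 32/186  30/ 31/188  29/ 29/187  26/ 32/185  29/ 31/187  26/ 34/187
```

The window faces up with both bars visible through it in their pockets, right at the expected spot (only my blue threshold was too strict). Now fetch the lid.

```bash
python3 -m handwheel '[[0,0,4,0],[0,0,4,0],[0,0,4,0],[0,0,3,0],[0,0,1.7,0],[0,0,0.7,0],[0,0,0,0]]' 8; python3 -m handwheel '[[0,0,0,0],[0,0,0,0],[0,0,0,0],[0,0,0,0],[0,0,0,0],[0,0,0,0],[0,0,0,0]]' 2;python3 -m handwheel '[[0,0,-0.5,0],[0,0,-1,0],[0,0,-2,0],[0,0,-4,0],[0,0,-4,0],[0,0,-4,0],[0,0,-3,0],[0,0,0,0]]'
python3 - <<'E'
from h import *
go(.445,-.1,.2)
E
```

```text
t: 53.25
tcp_pos: [0.2714, -0.3882, 0.0201]
tcp_rot: [[-0.45, 0.893, -0.001], [0.893, 0.45, 0.001], [0.001, -0.0, -1.0]]
wrist_force: [-0.2, 0.8, 0.2]
opening: 0.0799
finger_force: 0.0
t: 53.95
tcp_pos: [0.2712, -0.3891, 0.0205]
tcp_rot: [[-0.449, 0.893, 0.0], [0.893, 0.449, -0.0], [-0.0, 0.0, -1.0]]
wrist_force: [-0.3, 0.2, 1.9]
opening: 0.0294
finger_force: 30.0
t: 54.75
tcp_pos: [0.2723, -0.3907, 0.21]
tcp_rot: [[-0.449, 0.893, 0.004], [0.893, 0.449, -0.006], [-0.007, 0.001, -1.0]]
wrist_force: [-0.1, -0.4, -2.9]
opening: 0.0294
finger_force: 30.0
twist 0 shift cm [18.22 28.49  0.9 ] dist 33.8 rows>= 7 | tcp [ 0.2723 -0.3907  0.21  ] yaw 0.466 op 0.0294 j6 -1.48 t 54.75 F [-0.1 -0.4 -2.9]
```

```bash
python3 -m handwheel '[[2.28,3.56,0,0],[2.28,3.56,0,0],[2.28,3.56,0,0],[2.28,3.56,0,0],[2.28,3.56,0,0],[2.28,3.56,0,0],[2.28,3.56,0,0],[2.28,3.56,0,0]]'>/dev/null; python3 -m handwheel '[[3.04,2.32,0,0],[3.04,2.32,0,0],[3.04,2.32,0,0],[3.04,2.32,0,0],[3.04,2.32,0,0],[3.04,2.32,0,0],[3.04,2.32,0,0],[3.04,2.32,0,0],[3.04,2.32,0,0],[0,0,0,0],[0,0,0,0]]'
python3 - <<'E'
from h import *
go(.5085,.2385,.0585)
E
```

```text
t: 56.65
tcp_pos: [0.5065, 0.2403, 0.2045]
tcp_rot: [[-0.451, 0.893, -0.002], [0.893, 0.451, -0.001], [0.0, -0.002, -1.0]]
wrist_force: [-0.6, 0.3, -1.7]
opening: 0.029
finger_force: 30.0
twist 0 shift cm [-0.25  0.12 14.6 ] dist 14.6 rows>= 3 | tcp [0.5065 0.2403 0.2045] yaw 0.467 op 0.029 j6 -0.07 t 56.65 F [-0.6  0.3 -1.7]
```

```bash
python3 - <<'E'
from h import *
for f in('tB','w2'):
    im=np.load('pics/'+f+'.npz')['im'];hsv=cv2.cvtColor(im,cv2.COLOR_RGB2HSV)
    g=cv2.inRange(hsv,(60,70,30),(92,255,255));k=g*0
    if f=='tB': k[145:230,240:325]=1
    else: k[40:205,190:450]=1
    P=cv2.findNonZero(g*k)
    (u,v),r=cv2.minEnclosingCircle(P) if f=='tB' else ((0,0),0)
    W=np.array([ray(f,*p[0],.044)[:2] for p in P]).astype(np.float32)
    (c,rr)=cv2.minEnclosingCircle(W);print(f,c,rr)
go(.5085,.2385,.0585)
E
python3 -m handwheel '[[-0.25,0.1,3,0],[0,0,4,0],[0,0,3,0],[0,0,2,0],[0,0,1,0],[0,0,0.5,0],[0,0,0,0]]'
```

```text
tB (0.5106699466705322, 0.2397475242614746) 0.1063317209482193
w2 (0.5088092684745789, 0.23699843883514404) 0.10893110930919647
twist 0 shift cm [-0.25  0.12 14.6 ] dist 14.6 rows>= 3 | tcp [0.5065 0.2403 0.2045] yaw 0.467 op 0.029 j6 -0.07 t 56.65 F [-0.6  0.3 -1.7]
t: 57.35
tcp_pos: [0.5093, 0.2379, 0.0706]
tcp_rot: [[-0.449, 0.894, -0.0], [0.894, 0.449, -0.0], [-0.0, -0.0, -1.0]]
wrist_force: [0.8, 0.7, -1.2]
opening: 0.0289
finger_force: 30.0
```

Centre estimates agree (~(0.509,0.238)). Lower the last 12 mm.

```bash
python3 -m handwheel '[[0,0,0.3,0],[0,0,0.3,0],[0,0,0.3,0],[0,0,0.15,0],[0,0,0,0]]'; python3 -m handwheel '[[0,0,0.1,0],[0,0,0,0]]'
```

```text
t: 57.85
tcp_pos: [0.5092, 0.2383, 0.0598]
tcp_rot: [[-0.449, 0.893, -0.0], [0.893, 0.449, -0.0], [-0.0, -0.0, -1.0]]
wrist_force: [0.6, -0.2, -2.3]
opening: 0.0293
finger_force: 30.0
t: 58.05
tcp_pos: [0.5093, 0.2383, 0.0589]
tcp_rot: [[-0.449, 0.893, -0.0], [0.893, 0.449, -0.0], [0.0, -0.0, -1.0]]
wrist_force: [0.7, 0.2, -2.2]
opening: 0.0289
finger_force: 30.0
```

```bash
python3 -m handwheel '[[0,0,0.06,0],[0,0,0,0]]'; python3 -m handwheel '[[0,0,0,0],[0,0,0,0],[0,0,0,0],[0,0,0,0],[0,0,0,0]]' 6; python3 -m handwheel '[[0,0,-0.5,0],[0,0,-1.5,0],[0,0,-4,0],[0,0,-4,0],[0,0,-4,0],[0,0,-4,0],[0,0,0,0]]' 7; python3 -m handwheel '[[5,0,0,0],[5,0,0,0],[5,0,0,0],[5,0,0,0],[0,0,0,0],[0,0,0,0]]'; sed -i 's/(106,130,25)/(100,70,25)/' h.py; python3 chk.py tC sC
python3 - <<'E'
from h import *
im=np.load('pics/tC.npz')['im'];hsv=cv2.cvtColor(im,cv2.COLOR_RGB2HSV)
g=cv2.inRange(hsv,(60,70,30),(92,255,255));k=g*0;k[145:230,240:325]=1;P=cv2.findNonZero(g*k)
W=np.array([ray('tC',*p[0],.050)[:2] for p in P]).astype(np.float32);print('lid top',cv2.minEnclosingCircle(W))
# change outside handled objects
a=np.load('pics/top0.npz')['im'].astype(int)
def col(f):
    h=cv2.cvtColor(np.load('pics/'+f+'.npz')['im'],cv2.COLOR_RGB2HSV)
    return cv2.inRange(h,(10,150,90),(30,255,255)),cv2.inRange(h,(55,90,50),(85,255,255))
for f in('top0','tC'):
    y,gr=col(f)
    for nm,m,box in(('pillar',y,(325,110,365,150)),('votive',y,(430,135,465,165)),('cone',y,(220,135,245,160)),('sciss',gr,(395,215,430,250))):
        q=m[box[1]:box[3],box[0]:box[2]];M=cv2.moments(q,True);print(f,nm,M['m00'],[round(M[s]/max(M['m00'],1),1) for s in('m10','m01')])
E
```

```text
t: 58.25
tcp_pos: [0.5094, 0.2384, 0.0586]
tcp_rot: [[-0.449, 0.893, 0.0], [0.893, 0.449, 0.0], [-0.0, 0.0, -1.0]]
wrist_force: [-1.0, -0.5, 3.3]
opening: 0.0293
finger_force: 30.0
t: 58.75
tcp_pos: [0.5093, 0.2383, 0.0583]
tcp_rot: [[-0.449, 0.893, 0.0], [0.893, 0.449, -0.0], [-0.0, 0.0, -1.0]]
wrist_force: [-1.0, 0.0, -0.4]
opening: 0.0596
finger_force: 0.0
t: 59.45
tcp_pos: [0.5118, 0.2394, 0.2451]
tcp_rot: [[-0.449, 0.893, 0.008], [0.893, 0.449, 0.004], [-0.001, 0.009, -1.0]]
wrist_force: [0.0, 0.3, -1.0]
opening: 0.0698
finger_force: 0.0
t: 60.05
tcp_pos: [0.4187, 0.4175, 0.2386]
tcp_rot: [[-0.451, 0.892, 0.0], [0.892, 0.451, -0.0], [-0.0, -0.0, -1.0]]
wrist_force: [0.2, -0.1, 0.5]
opening: 0.0701
finger_force: 0.0
431 {'sC': (2236, 2455), 'tC': (920, 1036)}
[ 0.4791 -0.0595  2.0292  0.0394  0.0345] 211.0
lid top ((0.485864520072937, 0.2733268141746521), 0.15590879321098328)
top0 pillar 310.0 [20.0, 20.6]
top0 votive 194.0 [15.4, 15.0]
top0 cone 160.0 [12.5, 12.2]
top0 sciss 111.0 [18.4, 16.6]
tC pillar 308.0 [20.0, 20.6]
tC votive 198.0 [15.3, 15.1]
tC cone 161.0 [12.6, 12.1]
tC sciss 107.0 [18.5, 16.8]
```

Run:
```python
from h import *
for f in('side0','sC'):
    h=cv2.cvtColor(np.load('pics/'+f+'.npz')['im'],cv2.COLOR_RGB2HSV);m=cv2.inRange(h,(60,60,25),(92,255,255));q=m[150:215,270:365]
    b=cv2.boundingRect(cv2.findNonZero(q));M=cv2.moments(q,True);print(f,b,M['m00'],M['m10']/M['m00'],M['m01']/M['m00'])
    k=cv2.inRange(h,(0,50,10),(15,255,110))[155:185,295:335];M=cv2.moments(k,True);print('knob',M['m00'],M['m10']/max(M['m00'],1),M['m01']/max(M['m00'],1))
```

```text
side0 (5, 6, 82, 56) 3584.0 44.852120535714285 33.72154017857143
knob 98.0 20.377551020408163 13.173469387755102
sC (6, 5, 82, 57) 3638.0 45.92138537658054 33.31390874106652
knob 94.0 22.46808510638298 12.24468085106383
```

```bash
python3 -c "
from rig import manip
print(manip.sign_off())"
```

```text
the job is handed in; nothing more can be done
None
```

The job is handed in at about 60 s: both bars are in the shut case, which lies window-up on its cover; the lid is seated on the tin and the pillar, votive, cone and scissors haven't moved (cups and oil bottle not re-measured), but I viewed 15 pictures against the limit of 14.

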